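# Shut down the sauce bath for cleaning

### The arm

A 6-joint arm with a two-finger parallel gripper is mounted at the origin on the work surface; the furniture and walls round the work are solid. World frame = base frame: x ahead of the robot, y to its left, z up, the work surface at z = 0. Lengths are in m, angles in rad, forces in N, time in s.
With the tool pointing down it reaches from about 0.3 to 0.775 m from the base axis. Payload 14.6 kg.
Tool frame: the origin (TCP) lies between the finger pads; the fingertips stand 14 mm ahead of it and the grasp point (between the pads) lies 5 mm behind it; z points along the fingers, y is the line along which they close (so a half turn about z gives the same grasp; the last joint's range is limited). The gripper opens to 94 mm and grips with 3 to 60 N. Pads are 16 mm wide; open, the fingers measure 119 mm over their backs; the gripper's body (75 mm by 177 mm) begins 78 mm behind the grasp point.
Start: joints at [1.048, 0.3, 1.521, -0, 1.321, -0.067], TCP at [0.242, 0.494, 0.219] pointing down, gripper open.
Joint ranges: [-3.03, 3.03], [-0.79, 2.21], [0.23, 2.52], [-1.04, 4.18], [0, 3.07], [-2.55, 2.55]. Speed limits (rad/s): [2.22, 2.22, 2.57, 3.14, 3.14, 3.14].

### API

Orientations are given as [roll, pitch, yaw] about the fixed x, y, z axes, in that order (R = Rz(yaw) Ry(pitch) Rx(roll)).
In Python, from station import ctrl gives the robot as it stands. The module is installed in compiled form; this text tells all that it offers.
- The arm moves only by the tool move_arm, never from a script. Its argument "targets" is a list of rows, each a list of 7 numbers: the opening, from -1 (shut) to 1 (fully open), then the shift along the tool's x, y, z in units of 50 mm (1.0 is 50 mm), then the turn, a rotation vector about the tool's x, y, z in rad. A call has 1 to 12 rows; each row is the pose to reach, as a shift and turn from the pose commanded when the call began, along the tool's axes at that moment; what a row does not reach only later rows make up. A row lasts 1/10 s, in which the tool goes at most 50 mm and 8.59 degrees, less where a joint would pass 70% of its speed; a pose out of reach is approached as far as the arm can. A call with a gripper value outside its range is refused whole. The fingers move at their own pace and stop on an object; "grip_force" is the grip in N (left out, the last holds). Time passes only in rows, so rows that repeat a pose let the fingers close. It gives the time, the measured TCP pose, the force, the opening and the grip force at its end, in the units of the state.
- ctrl.get_obs(): the state, without advancing time (a new reading comes with each control period).
- ctrl.camera(name): name is "scene" or "top"; returns (picture, depth): 400x640x3 uint8, red, green, blue; 400x640 float32, m along the optical axis (not along the pixel's ray), 0 where there is no reading.
- ctrl.camera_params(name): a dict with "intrinsics" (3x3 intrinsics, pixels), "rvec" (rotation vector, rad) and "tvec" (3), from world to camera coordinates, as OpenCV has them. Camera axes: x right, y down, z forward; pixel columns grow to the right and rows downward; lengths in m; the calibration is good to about 2 mm. A picture is of the moment at which its call begins. camera_params takes no time and is no camera call.
- ctrl.hand_in(): hands the job in; it is judged then, once.
Trained networks look in the newest picture that a camera, given by its name, has taken for a name from the list of things; names that differ only in an ending like _2 or _b are one class to them, and where a whole thing is asked for, a point or a joint stands for the part that bears it (a point fixed in the world has none). Each returns a list of dicts, best first, with "score" (0 to 1); they miss things now and then, are a little off and sometimes report something else, mostly with a low value. They report only what shows in the picture. A call takes as long as a camera call. They do not tell look-alikes from the thing itself.
- ctrl.cut_out(camera, target): "region" (400x640 bool, what is visible of it) and "point" ([column, row] in pixels, amid what is visible of it).
- ctrl.tip_of(camera, target): "point" ([column, row] in pixels: a listed point, or the origin of a listed thing).
The state is a dict: "time_s": time; "qpos": joint angles; "joint_vel": joint speeds; "tau": joint torques, N m; "ee_pos": TCP position; "eef_rot": TCP orientation; "force": force on the tool from outside, world axes, zero at the start; "moment": the same for the moment, N m; "grip_width": finger opening in m; "grip_force": force on a finger pad.
Only numpy, scipy, OpenCV 4.12 (cv2) and the standard library are available. Lean on these libraries where they do the work, as an engineer would, in place of code of your own. Each camera call takes 0.05 s, during which the arm holds its last target. There are 200 camera calls.

### The job

Shut the sauce bath down for cleaning. First swing the pump's isolator handle to OFF and leave it there with the padlock hole in its end exactly over the hole in the fixed hasp, so that my padlock will go through (the handle can be pushed past OFF, so do not just run it to its stop); only then, so that the pump never runs against a closed pipe, push the feed valve's lever through its quarter turn to the end stop, shut. Lift every lid there is off its pot and leave it seated flat in a ring of the wire drying rack, one lid to a ring, and leave the food box, the timer and the flask where they stand.

Things in the scene. Friction and masses are not known exactly. Their poses are not given: they have to be found in the camera images.
- bath: Fixed stainless sauce bath, 256 x 420 mm (x, y), flat deck 100 mm high. Origin: centre of its underside; z up; front = own -x. Four pots sunk in the deck at own (x, y) = (+-52.5, 45 and 150) mm: rims 112 mm above the table, mouths 89 mm wide. On its -y half: the isolator and, behind it, the copper feed pipe (along own y, axis 130 mm high) with its valve.
- isolator (a joint): Pump isolator handle on an upright axis; value grows clockwise seen from above. 0 = ON (handle points along the bath's own -y), 1.571 = OFF (along the bath's own -x, over the hasp). Found anywhere from 0 to 0.5 (tripped). No stop at OFF: it runs on to 1.83 (reset). No spring; friction of about 0.25 N m holds it where it is left.
- isolator_axis (a point): Point on the isolator's axis, 127 mm above the table (27 mm above the deck).
- handle_grip (a point): Point to pinch on the black bar-shaped handle, 56 mm from its axis: the bar is 20 mm wide, runs from the axis to 74 mm out and is 26 mm tall, 116 to 142 mm above the table; the point is at its mid height, 129 mm. Its frame's -y axis points outwards along the handle, z up.
- handle_hole (a point): Centre of the 10 mm padlock hole in the flat 24 mm wide steel tab at the end of the isolator handle (3 mm thick, underside 116.5 mm above the table, the point is on the underside), 90 mm from the axis.
- hasp_hole (a point): Centre of the 10 mm padlock hole in the fixed horizontal steel hasp plate (26 x 30 x 3 mm, top 115.5 mm above the table), 90 mm in front of the isolator axis. The handle's tab passes 1 mm above it; at OFF the two holes are one above the other.
- valve (a joint): Lever of the ball valve in the feed pipe: turns about an upright axis, anticlockwise seen from above as the value grows. 0 = open (lever along the pipe, pointing along the bath's own +y); 1.571 = shut (across the pipe, pointing along the bath's own -x), its end stop. Found anywhere from 0 to 0.3. Friction about 0.2 N m, no spring.
- valve_axis (a point): Point on the valve lever's axis at the lever's mid height, 159 mm above the table.
- lever_grip (a point): Point to pinch or push on the black rubber sleeve of the valve lever, 60 mm from the axis, 159 mm above the table: sleeve 16 mm wide, 13 mm tall, from 28 to 84 mm out; the pipe's top is 139 mm above the table. Its frame's +y axis points outwards along the lever, z up.
- rack: Fixed stainless wire drying rack, 222 x 222 mm, 50 mm high, with four round wire rings in a 2 x 2 grid, 105 mm apart. Origin: centre of its underside at table height; z up.
- ring_1 (a point): Centre of ring 1 of the rack, at the top of its wire, 50 mm above the table. The ring is 90 mm wide inside; a seated lid's origin is at this point (within about 4 mm sideways).
- ring_2 (a point): Centre of ring 2 of the rack, at the top of its wire, 50 mm above the table. The ring is 90 mm wide inside; a seated lid's origin is at this point (within about 4 mm sideways).
- ring_3 (a point): Centre of ring 3 of the rack, at the top of its wire, 50 mm above the table. The ring is 90 mm wide inside; a seated lid's origin is at this point (within about 4 mm sideways).
- ring_4 (a point): Centre of ring 4 of the rack, at the top of its wire, 50 mm above the table. The ring is 90 mm wide inside; a seated lid's origin is at this point (within about 4 mm sideways).
- lid_1: Loose stainless pot lid 1 (all alike, 140 g; if absent, its pot is open): disc 98 mm across, 7 mm thick, a plug 84 mm across and 10 mm deep below it, on top a black knob 27 mm across, 11 to 38 mm above the origin. Origin: centre of the disc's underside, which rests on a pot's rim (112 mm above the table) or a rack ring (50 mm). z: up, out of the knob.
- lid_2: Loose stainless pot lid 2 (all alike, 140 g; if absent, its pot is open): disc 98 mm across, 7 mm thick, a plug 84 mm across and 10 mm deep below it, on top a black knob 27 mm across, 11 to 38 mm above the origin. Origin: centre of the disc's underside, which rests on a pot's rim (112 mm above the table) or a rack ring (50 mm). z: up, out of the knob.
- lid_3: Loose stainless pot lid 3 (all alike, 140 g; if absent, its pot is open): disc 98 mm across, 7 mm thick, a plug 84 mm across and 10 mm deep below it, on top a black knob 27 mm across, 11 to 38 mm above the origin. Origin: centre of the disc's underside, which rests on a pot's rim (112 mm above the table) or a rack ring (50 mm). z: up, out of the knob.
- lid_4: Loose stainless pot lid 4 (all alike, 140 g; if absent, its pot is open): disc 98 mm across, 7 mm thick, a plug 84 mm across and 10 mm deep below it, on top a black knob 27 mm across, 11 to 38 mm above the origin. Origin: centre of the disc's underside, which rests on a pot's rim (112 mm above the table) or a rack ring (50 mm). z: up, out of the knob.
- box: Bystander: translucent square food box standing upside down, 99 x 92 x 62 mm; origin at the centre of its underside.
- timer: Bystander: round dial timer, 72 mm across, 47 mm tall; origin at the centre of its underside.
- flask: Bystander: aluminium flask, 63 mm across, 148 mm tall; origin at the centre of its underside.
Mind the look-alikes: they are no part of the job. Leave any purple look-alike of the lid_2 alone. Leave any yellow look-alike of the lid_3 alone.

How it is judged:
By the outcome, as a careful person would: the job done as asked, in the order asked, and still so for the second after the job is handed in, with the robot touching nothing.
Of lid_1, lid_2, lid_3, lid_4 only 3 to 4 are there at a start; the rules pass over those that are not, and their reading is None.
At some moment in a run one of lid_1, lid_2, lid_3, lid_4 may be knocked a few centimetres aside while the robot is not near it.
Once in a run the grip may slacken for a moment while it holds something.
It also fails if it takes over 210 s, if anything falls off the work surface, if the arm or the gripper's body presses on something with over 40 N, if the wrist force passes 120 N, or if a joint passes its speed limit or range.

## Working session

There is one attempt and no reset: what is moved stays moved. The work goes in short steps, Python scripts to look and compute and a tool call to move; the robot and the scene stay as the last step left them, time stands still between calls to the robot, and variables do not carry over. Pictures are saved under pics/ and viewed, at most 14 in all, crops included, and the job is handed in when it is done.

Besides the shell and the picture viewer there is one more tool, called after ">>>" as name(argument=value, ...) on one line, values as JSON. move_arm: Moves the arm, as the interface text tells. Its arguments: {"type":"object","properties":{"targets":{"type":"array"},"grip_force":{"type":"number"}},"required":["targets"]}

```bash
mkdir -p pics; cat > h.py <<'E'
import numpy as np, cv2
from station import ctrl
def cam(n):
    p=ctrl.camera_params(n); R=cv2.Rodrigues(np.array(p["rvec"],float))[0]
    return np.array(p["intrinsics"],float),R,np.array(p["tvec"],float).ravel()
def ray(n,px,z):
    "world point of pixel px on the plane at height z"
    K,R,t=cam(n); d=R.T@np.linalg.inv(K)@np.array([px[0],px[1],1.]); c=-R.T@t
    return c+d*(z-c[2])/d[2]
def proj(n,P):
    K,R,t=cam(n); q=K@(R@np.asarray(P,float)+t); return q[:2]/q[2]
def cloud(n,dep):
    K,R,t=cam(n); v,u=np.mgrid[:400,:640]
    P=np.stack([(u-K[0,2])/K[0,0]*dep,(v-K[1,2])/K[1,1]*dep,dep],-1)
    return (P-t)@R
def save(n,f):
    im,d=ctrl.camera(n); cv2.imwrite("pics/"+f,im[:,:,::-1]); return im,d
E
python3 - <<'E'
from h import *
for n in("scene","top"):
    im,d=save(n,n+"0.png"); K,R,t=cam(n); print(n,K[0,0],(-R.T@t).round(3),R[2].round(2))
    np.save(n+"_d.npy",d)
    for k,z in(("lid_1",.112),("handle_hole",.1165),("handle_grip",.129),("isolator_axis",.127),("hasp_hole",.1155),("valve_axis",.159),("lever_grip",.159),("bath",0),("rack",0),("ring_1",.05)):
        for r in ctrl.tip_of(n,k): print(k,round(r["score"],2),np.round(r["point"],1),ray(n,r["point"],z).round(3))
print(ctrl.get_obs())
E
```

```text
scene 444.47092461721627 [-0.719 -1.242  0.843] [ 0.62  0.67 -0.4 ]
lid_1 0.64 [331.1 201.6] [ 0.495 -0.01   0.112]
lid_1 0.58 [342.2 278.4] [ 0.105 -0.456  0.112]
lid_1 0.47 [367.2 205. ] [ 0.578 -0.139  0.112]
lid_1 0.45 [352.7 196.4] [ 0.604 -0.033  0.112]
lid_1 0.43 [267.  222.9] [0.173 0.009 0.112]
handle_hole 0.6 [382.5 226.4] [ 0.46  -0.318  0.117]
handle_grip 0.54 [381.8 219.5] [ 0.484 -0.294  0.129]
handle_grip 0.33 [363.  205.4] [ 0.533 -0.156  0.129]
isolator_axis 0.93 [371. 210.] [ 0.525 -0.205  0.127]
hasp_hole 0.97 [355.8 221. ] [ 0.425 -0.217  0.116]
valve_axis 0.8 [404.8 208.4] [ 0.574 -0.33   0.159]
valve_axis 0.39 [355.6 219. ] [ 0.368 -0.266  0.159]
lever_grip 0.73 [432.5 255.9] [ 0.343 -0.609  0.159]
lever_grip 0.23 [317.8 200.5] [ 0.387 -0.045  0.159]
bath 0.72 [365.6 236.3] [ 0.527 -0.181  0.   ]
rack 0.67 [300.9 212.4] [0.491 0.183 0.   ]
ring_1 0.97 [297.6 194.3] [0.545 0.268 0.05 ]
ring_1 0.75 [316.3 201.8] [0.548 0.139 0.05 ]
ring_1 0.65 [283.8 198.2] [0.467 0.276 0.05 ]
ring_1 0.55 [299.2 206.1] [0.459 0.156 0.05 ]
ring_1 0.33 [273.4 188.8] [0.506 0.406 0.0
[... 1039 characters left out ...]
.249 0.05 ]
{'time_s': 1.1, 'qpos': array([ 1.04839858e+00,  2.99913643e-01,  1.52099705e+00, -4.28372505e-05,
        1.32071590e+00, -6.65820320e-02]), 'joint_vel': array([-8.59030807e-04,  4.64945451e-06,  6.72379279e-04,  1.90999474e-03,
       -2.64704459e-05, -2.69453191e-04]), 'tau': array([-4.93429598e-04, -5.31676626e+01, -3.52909756e+01,  7.08231772e-02,
        2.15641904e-02,  2.46193406e-05]), 'ee_pos': array([0.24210389, 0.49383305, 0.21943934]), 'eef_rot': array([-3.14155603e+00,  3.91542312e-05,  2.68578754e+00]), 'force': array([-0.24883777, -0.0837076 ,  0.27355603]), 'moment': array([0.03906358, 0.04665016, 0.03024633]), 'grip_force': 0.0, 'grip_width': 0.0941937203910667}
```

```bash
python3 - <<'E'
import cv2
a=cv2.imread("pics/top0.png")[110:290,220:460]; cv2.imwrite("pics/topc.png",cv2.resize(a,None,fx=3.3,fy=3.3,interpolation=cv2.INTER_CUBIC))
a=cv2.imread("pics/scene0.png")[160:310,230:470]; cv2.imwrite("pics/scc.png",cv2.resize(a,None,fx=3.3,fy=3.3,interpolation=cv2.INTER_CUBIC))
E
```

```text
(no output)
```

View pics/topc.png

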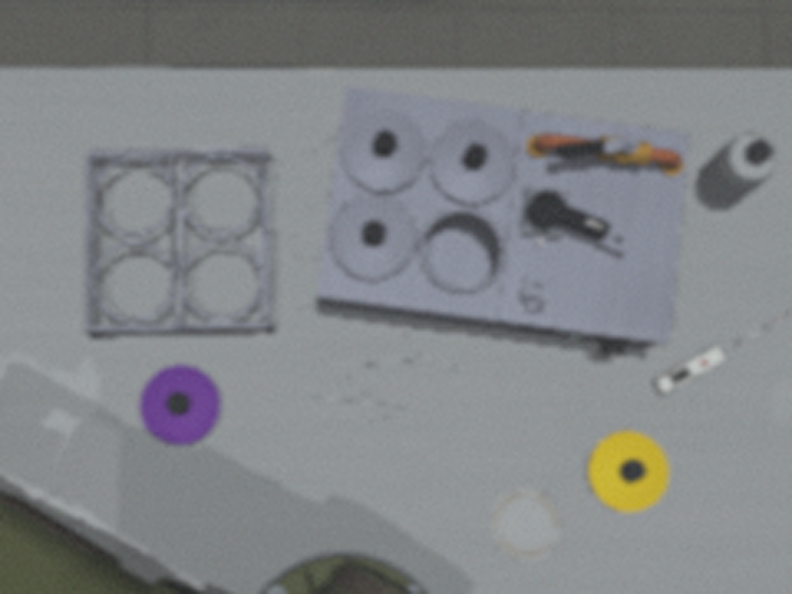

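View pics/scc.png

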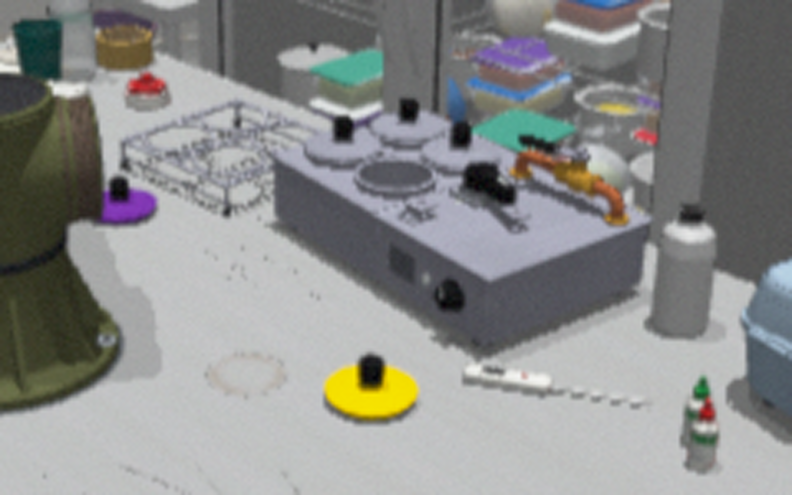

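```bash
python3 - <<'E'
from h import *
d=np.load("top_d.npy"); P=cloud("top",d); im=cv2.imread("pics/top0.png")
print("table z",np.median(P[250:270,330:360,2]), "deck",np.median(P[200:208,390:410,2]))
m=(P[...,2]>.085)&(P[...,2]<.2)&(P[...,0]>.3)&(P[...,0]<.75)&(P[...,1]<.06)&(P[...,1]>-.5)
m=cv2.morphologyEx(m.astype(np.uint8),cv2.MORPH_OPEN,np.ones((3,3)))
n,l,s,_=cv2.connectedComponentsWithStats(m); k=1+s[1:,4].argmax()
# project at deck height
v,u=np.where(l==k); Q=np.array([ray("top",(a,b),.1)[:2] for a,b in zip(u,v)]).astype(np.float32)
print("bath rect",cv2.minAreaRect(Q*1000))
v,u=np.where((P[...,2]>.03)&(P[...,2]<.08)&(P[...,0]>.35)&(P[...,0]<.65)&(P[...,1]>.05)&(P[...,1]<.35))
Q=np.array([ray("top",(a,b),.05)[:2] for a,b in zip(u,v)]).astype(np.float32)
print("rack rect",cv2.minAreaRect(Q*1000))
# knobs: dark blobs
g=cv2.cvtColor(im,cv2.COLOR_BGR2GRAY)
dk=((g<75)).astype(np.uint8); n,l,s,c=cv2.connectedComponentsWithStats(dk)
for i in range(1,n):
    if 12<s[i,4]<300 and 220<c[i][0]<460 and 110<c[i][1]<260: print(s[i],c[i].round(1),ray("top",c[i],.145).round(4),np.median(P[l==i][:,2]).round(3))
for n_ in("scene",):
  for k,z in(("lid_2",.112),): pass
for n_ in ("scene",):
  g=cv2.cvtColor(cv2.imread("pics/scene0.png"),cv2.COLOR_BGR2GRAY); n,l,s,c=cv2.connectedComponentsWithStats((g<60).astype(np.uint8))
  for i in range(1,n):
    if 8<s[i,4]<300 and 310<c[i][0]<420 and 180<c[i][1]<230: print(s[i],c[i].round(1),ray("scene",c[i],.137).round(4))
E
```

```text
table z 0.0014942421794011764 deck 0.10115130729202165Traceback (most recent call last):
  File "<stdin>", line 8, in <module>
  File "h.py", line 8, in ray
    K,R,t=cam(n); d=R.T@np.linalg.inv(K)@np.array([px[0],px[1],1.]); c=-R.T@t
          ~~~^^^
  File "h.py", line 4, in cam
    p=ctrl.camera_params(n); R=cv2.Rodrigues(np.array(p["rvec"],float))[0]
ValueError: time passes only in moves, steps and waits
```

```bash
python3 - <<'E'
s=open("h.py").read()
s=s.replace("def cam(n):","import functools\n@functools.cache\ndef cam(n):",1)
open("h.py","w").write(s)
E
cat > m.py <<'E'
from h import *
d=np.load("top_d.npy"); P=cloud("top",d); im=cv2.imread("pics/top0.png")
m=(P[...,2]>.085)&(P[...,2]<.2)&(P[...,0]>.3)&(P[...,0]<.75)&(P[...,1]<.06)&(P[...,1]>-.5)
m=cv2.morphologyEx(m.astype(np.uint8),cv2.MORPH_OPEN,np.ones((3,3)))
n,l,s,_=cv2.connectedComponentsWithStats(m); k=1+s[1:,4].argmax()
v,u=np.where(l==k); Q=np.array([ray("top",(a,b),.1)[:2] for a,b in zip(u,v)]).astype(np.float32)
print("bath rect",cv2.minAreaRect(Q*1000))
v,u=np.where((P[...,2]>.03)&(P[...,2]<.08)&(P[...,0]>.35)&(P[...,0]<.65)&(P[...,1]>.05)&(P[...,1]<.35))
Q=np.array([ray("top",(a,b),.05)[:2] for a,b in zip(u,v)]).astype(np.float32)
print("rack rect",cv2.minAreaRect(Q*1000))
for nm,z,th in(("top",.145,75),("scene",.137,60)):
    g=cv2.cvtColor(cv2.imread(f"pics/{nm}0.png"),cv2.COLOR_BGR2GRAY)
    n,l,s,c=cv2.connectedComponentsWithStats((g<th).astype(np.uint8))
    for i in range(1,n):
        w=ray(nm,c[i],z)
        if 8<s[i,4]<300 and .3<w[0]<.7 and -.45<w[1]<.3: print(nm,s[i],c[i].round(1),w.round(4))
E
python3 m.py
```

```text
bath rect ((518.468505859375, -186.92239379882812), (413.7481994628906, 256.9331359863281), 82.28819274902344)
rack rect ((497.44171142578125, 202.13426208496094), (223.2139129638672, 220.3354949951172), 1.7565981149673462)
top [334 150   6   7  30] [336.2 153.2] [ 0.5891 -0.0455  0.145 ]
top [387 153  17   6  69] [395.5 155.3] [ 0.5815 -0.2702  0.145 ]
top [361 154   6   7  33] [363.6 157. ] [ 0.5744 -0.1489  0.145 ]
top [380 168  23  15 154] [388.7 175.1] [ 0.5048 -0.2423  0.145 ]
top [352 175  18  13  55] [362.1 178.7] [ 0.4909 -0.1418  0.145 ]
top [331 178   5   6  28] [332.9 180.5] [ 0.4835 -0.0323  0.145 ]
top [374 209  16   3  19] [381.9 209.9] [ 0.373  -0.2132  0.145 ]
top [400 212  15   5  39] [405.7 214.2] [ 0.3572 -0.301   0.145 ]
scene [351 190   6   7  34] [353.4 192.6] [ 0.592  -0.0472  0.137 ]
scene [332 196   5   6  28] [333.9 198.5] [ 0.4851 -0.0366  0.137 ]
scene [367 197   6   8  37] [369.4 200.2] [ 0.578  -0.1498  0.137 ]
scene [388 201  10   5  28] [392.5 203. ] [ 0.6232 -0.2338  0.137 ]
scene [371 210  15  12 116] [377.5 215.4] [ 0.4871 -0.2695  0.137 ]
```

```bash
cat > m2.py <<'E'
from h import *
A=np.mean([ctrl.camera("top")[0].astype(float) for _ in range(8)],0)[:,:,::-1]
B=np.mean([ctrl.camera("scene")[0].astype(float) for _ in range(6)],0)[:,:,::-1]
np.save("A.npy",A);np.save("B.npy",B)
a=cv2.resize(A.astype(np.uint8)[145:225,350:440],None,fx=7,fy=7,interpolation=cv2.INTER_CUBIC)
b=cv2.resize(B.astype(np.uint8)[180:245,340:435],None,fx=7,fy=7,interpolation=cv2.INTER_CUBIC)
cv2.imwrite("pics/az.png",a);cv2.imwrite("pics/bz.png",b)
for n in("top","scene"):
    for k,z in(("handle_hole",.1165),("handle_grip",.129),("isolator_axis",.127),("hasp_hole",.1155),("valve_axis",.159),("lever_grip",.159)):
        for r in ctrl.tip_of(n,k)[:1]: print(n,k,round(r["score"],2),np.round(r["point"],1),ray(n,r["point"],z).round(3))
E
python3 m2.py
```

```text
top handle_hole 0.7 [400.1 178.4] [ 0.499 -0.291  0.117]
top handle_grip 0.74 [398.5 179.7] [ 0.491 -0.282  0.129]
top isolator_axis 0.77 [385.7 172.9] [ 0.518 -0.234  0.127]
top hasp_hole 0.6 [381.  195.6] [ 0.432 -0.216  0.115]
top valve_axis 0.66 [410.5 155.4] [ 0.577 -0.324  0.159]
top lever_grip 0.61 [393.5 153.2] [ 0.586 -0.26   0.159]
scene handle_grip 0.67 [382.1 217.5] [ 0.499 -0.283  0.129]
scene isolator_axis 0.93 [370.4 213.1] [ 0.501 -0.223  0.127]
scene hasp_hole 0.58 [355.9 221.7] [ 0.42  -0.221  0.116]
scene valve_axis 0.92 [406.  212.4] [ 0.547 -0.356  0.159]
scene lever_grip 0.6 [394.7 201.4] [ 0.6   -0.261  0.159]
```

View pics/az.png

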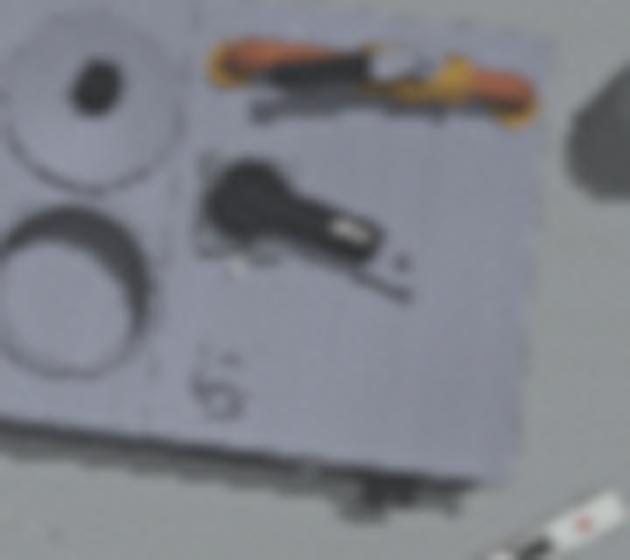

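View pics/bz.png

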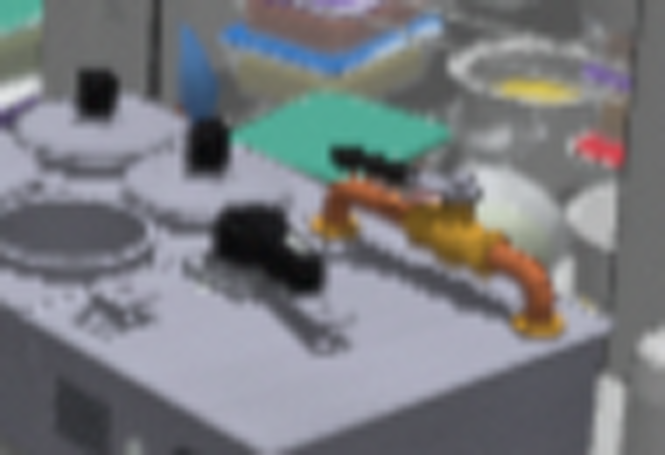

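```bash
cat > m3.py <<'E'
from h import *
def pt(n,a,b,z): print(n,(a,b,z),ray(n,((350+a/7,145+b/7) if n=="top" else (340+a/7,180+b/7)),z).round(4))
pt("top",248,200,.142);pt("top",375,243,.142);pt("top",355,264,.142);pt("top",388,236,.142)
pt("scene",252,232,.135)
pt("top",395,65,.162);pt("top",280,70,.162);pt("top",410,68,.162);pt("scene",450,195,.162);pt("scene",345,158,.162)
pt("top",225,64,.12);pt("top",520,105,.12);pt("top",220,390,.114);pt("scene",120,310,.114)
# bath edges: fit lines to gradient in A at front & back deck edges
A=np.load("A.npy").mean(2).astype(np.float32)
c,s=np.cos(-np.radians(7.7)),np.sin(-np.radians(7.7)); R=np.array([[c,-s],[s,c]]);o=np.array([.518,-.1875])
for nm,ox,ys in(("front",-.128,np.linspace(-.2,.2,60)),("back",.128,np.linspace(-.2,.2,60))):
    pts=[]
    for y in ys:
        t=np.linspace(-.018,.018,73); X=np.array([o+R@[ox+k,y] for k in t])
        px=np.array([proj("top",[*p,.1]) for p in X],np.float32)
        v=cv2.GaussianBlur(cv2.remap(A,px[:,:1],px[:,1:],cv2.INTER_LINEAR),(1,9),0).ravel()
        g=np.abs(np.gradient(v))[6:-6]; w=np.where(g>.5*g.max(),g,0)
        pts.append((y,ox+(w*t[6:-6]).sum()/w.sum(),g.max()))
    p=np.array(pts); k=np.ones(len(p),bool)
    for _ in range(5):
        f=np.polyfit(p[k,0],p[k,1],1); r=p[:,1]-np.polyval(f,p[:,0]); k=np.abs(r)<2*np.std(r[k])
    print(nm,f.round(4),k.sum(),np.std(r[k]).round(4))
E
python3 m3.py
```

```text
top (248, 200, 0.142) [ 0.5114 -0.2305  0.142 ]
top (375, 243, 0.142) [ 0.4879 -0.2983  0.142 ]
top (355, 264, 0.142) [ 0.4764 -0.2871  0.142 ]
top (388, 236, 0.142) [ 0.4918 -0.3054  0.142 ]
scene (252, 232, 0.135) [ 0.5022 -0.2496  0.135 ]
top (395, 65, 0.162) [ 0.5809 -0.3077  0.162 ]
top (280, 70, 0.162) [ 0.5779 -0.2459  0.162 ]
top (410, 68, 0.162) [ 0.5793 -0.3158  0.162 ]
scene (450, 195, 0.162) [ 0.5707 -0.3298  0.162 ]
scene (345, 158, 0.162) [ 0.5699 -0.2582  0.162 ]
top (225, 64, 0.12) [ 0.5932 -0.2239  0.12  ]
top (520, 105, 0.12) [ 0.5705 -0.3862  0.12  ]
top (220, 390, 0.114) [ 0.4124 -0.2176  0.114 ]
scene (120, 310, 0.114) [ 0.4094 -0.2374  0.114 ]
front [ 0.0007 -0.1275] 50 0.0004
back [-0.002   0.1294] 45 0.0014
```

```bash
cat >> h.py <<'E'
def rows(*T,base=None):
    "T: (x,y,z,yaw_deg) world targets -> shift (50 mm units) and turn about tool z from the present pose"
    o=ctrl.get_obs(); p=np.array(o["ee_pos"]); r=o["eef_rot"]; a=r[2]
    print("now",p.round(4),np.degrees(r).round(2),"w",round(o["grip_width"],4),"t",o["time_s"],"F",np.round(o["force"],1))
    for t in T:
        d=np.array(t[:3])-p; da=(t[3]-np.degrees(a)+180)%360-180
        print(np.round([(d[0]*np.cos(a)+d[1]*np.sin(a))/.05,(d[0]*np.sin(a)-d[1]*np.cos(a))/.05,-d[2]/.05],3).tolist(),round(-np.radians(da),3))
E
python3 -c "
from h import *
rows((.493,-.282,.21,71))"
```

```text
now [0.2421 0.4938 0.2194] [-180.      0.    153.88] w 0.094 t 2.4 F [-0.4 -0.1  0.1]
[-11.336, -11.724, 0.189] 1.447
```

>>> move_arm(targets=[[0.1,-11.336,-11.724,0.189,0,0,1.447],[0.1,-11.336,-11.724,0.189,0,0,1.447],[0.1,-11.336,-11.724,0.189,0,0,1.447],[0.1,-11.336,-11.724,0.189,0,0,1.447],[0.1,-11.336,-11.724,0.189,0,0,1.447],[0.1,-11.336,-11.724,0.189,0,0,1.447],[0.1,-11.336,-11.724,0.189,0,0,1.447],[0.1,-11.336,-11.724,0.189,0,0,1.447],[0.1,-11.336,-11.724,0.189,0,0,1.447],[0.1,-11.336,-11.724,0.189,0,0,1.447],[0.1,-11.336,-11.724,0.189,0,0,1.447],[0.1,-11.336,-11.724,0.189,0,0,1.447]])

```text
time_s: 3.6
ee_pos: [0.4269, -0.0793, 0.2128]
eef_rot: [3.141, -0.0, 1.238]
force: [1.0, 0.9, 0.5]
grip_width: 0.0517
grip_force: 0.0
```

```bash
python3 -c "
from h import *
rows((.493,-.282,.21,71))"
```

```text
now [ 0.4269 -0.0793  0.2128] [ 1.7995e+02 -1.0000e-02  7.0950e+01] w 0.0517 t 3.6 F [1.  0.9 0.5]
[-3.401, 2.573, 0.056] -0.001
```

>>> move_arm(targets=[[0.1,-3.0,2.2,0.056,0,0,0],[0.1,-3.0,2.2,0.056,0,0,0],[0.1,-3.0,2.2,0.056,0,0,0],[0.1,-3.0,2.2,0.056,0,0,0],[0.1,-3.0,2.2,0.056,0,0,0],[0.1,-3.0,2.2,0.056,0,0,0],[0.1,-3.0,2.2,0.056,0,0,0],[0.1,-3.0,2.2,0.056,0,0,0]])

```text
time_s: 4.4
ee_pos: [0.4818, -0.2537, 0.2101]
eef_rot: [3.141, 0.0, 1.24]
force: [-1.1, 1.4, 0.2]
grip_width: 0.052
grip_force: 0.0
```

```bash
python3 -c "
from h import *
rows((.493,-.282,.16,71))
a=save('top','t1.png')[0];b=save('scene','s1.png')[0]
cv2.imwrite('pics/ab1.png',np.hstack([cv2.resize(x[y:y+70,c:c+80],None,fx=5,fy=5,interpolation=2) for x,y,c in((a,145,355),(b,175,345))])[:,:,::-1])"
```

```text
now [ 0.4818 -0.2537  0.2101] [1.7997e+02 1.0000e-02 7.1040e+01] w 0.052 t 4.4 F [-1.1  1.4  0.2]
[-0.462, 0.395, 1.001] 0.001
```

View pics/ab1.png

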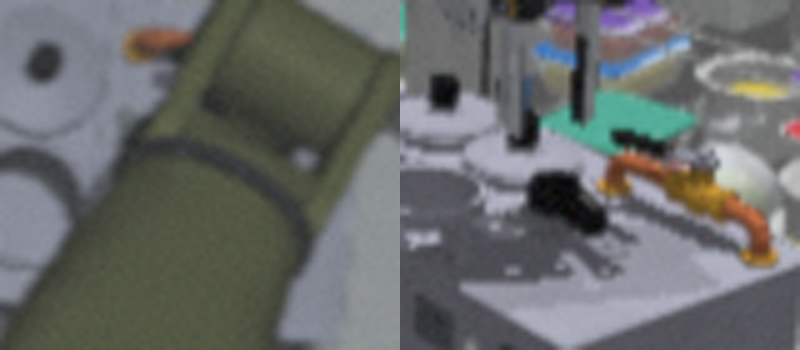

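>>> move_arm(targets=[[0.1,-0.46,0.4,0.2,0,0,0],[0.1,-0.46,0.4,1.0,0,0,0],[0.1,-0.46,0.4,1.0,0,0,0],[0.1,-0.46,0.4,1.0,0,0,0]])

```text
time_s: 4.9
ee_pos: [0.4931, -0.2824, 0.1603]
eef_rot: [-3.141, -0.0, 1.239]
force: [0.8, -0.4, 1.1]
grip_width: 0.0517
grip_force: 0.0
```

```bash
python3 -c "
from h import *
rows((.493,-.282,.13,71))
b=np.mean([ctrl.camera('scene')[0].astype(float) for _ in range(3)],0)
cv2.imwrite('pics/s2.png',cv2.resize(b.astype(np.uint8)[175:245,345:425],None,fx=7,fy=7,interpolation=2)[:,:,::-1])"
```

```text
now [ 0.4931 -0.2824  0.1603] [-1.7995e+02 -2.0000e-02  7.1010e+01] w 0.0517 t 4.9 F [ 0.8 -0.4  1.1]
[0.007, -0.006, 0.606] 0.0
```

View pics/s2.png

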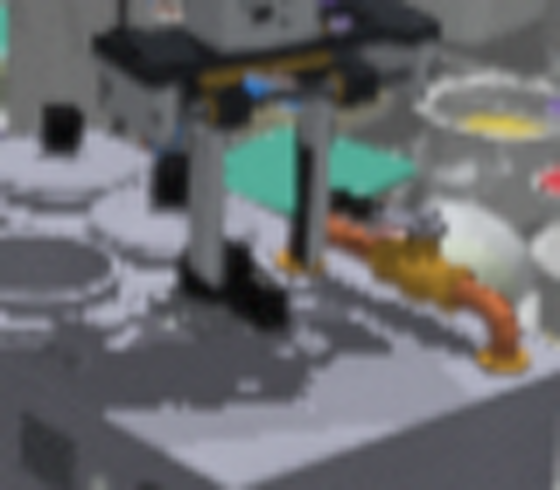

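>>> move_arm(targets=[[0.1,0,0,0.3,0,0,0],[0.1,0,0,0.6,0,0,0],[0.1,0,0,0.6,0,0,0],[-1,0,0,0.6,0,0,0],[-1,0,0,0.6,0,0,0],[-1,0,0,0.6,0,0,0],[-1,0,0,0.6,0,0,0],[-1,0,0,0.6,0,0,0]], grip_force=6)

```text
time_s: 5.85
ee_pos: [0.494, -0.2836, 0.1307]
eef_rot: [3.138, 0.001, 1.239]
force: [4.7, -3.2, 0.7]
grip_width: 0.022
grip_force: 6.1
```

```bash
python3 -c "
from h import *
rows((.493,-.282,.13,71)); print(ctrl.get_obs()['moment'])"
```

```text
now [ 0.494  -0.2836  0.1307] [1.7982e+02 5.0000e-02 7.0970e+01] w 0.022 t 5.85 F [ 4.7 -3.2  0.7]
[0.023, -0.03, 0.013] -0.001
[-0.59209334 -0.70242594 -0.12597677]
```

>>> move_arm(targets=[[-1,0,0.03,0,0,0,0.06],[-1,0,0.03,0,0,0,0.06],[-1,0,0.03,0,0,0,0.06]], grip_force=6)

```text
time_s: 6.15
ee_pos: [0.4946, -0.2837, 0.1303]
eef_rot: [3.141, 0.001, 1.18]
force: [-3.7, -1.5, 5.2]
grip_width: 0.0208
grip_force: 6.1
```

```bash
python3 -c "
from h import *
rows((.493,-.282,.13,71)); print(ctrl.get_obs()['moment'],ctrl.get_obs()['grip_width'])"
```

```text
now [ 0.4946 -0.2837  0.1303] [1.7996e+02 3.0000e-02 6.7620e+01] w 0.0208 t 6.15 F [-3.7 -1.5  5.2]
[0.02, -0.043, 0.007] -0.059
[-0.26415603  0.67258235 -0.09448327] 0.020757057940990618
```

>>> move_arm(targets=[[-1,0,0,0,0,0,0.045],[-1,0,0,0,0,0,0.045],[-1,0,0,0,0,0,0.045]], grip_force=10)

```text
time_s: 6.45
ee_pos: [0.4947, -0.2836, 0.1303]
eef_rot: [3.141, 0.0, 1.136]
force: [-2.2, -0.8, 6.0]
grip_width: 0.02
grip_force: 9.9
```

```bash
cat >> h.py <<'E'
def arc(ax,r,yaws,off=180,z=.1305): rows(*[(ax[0]+r*np.cos(np.radians(y+off)),ax[1]+r*np.sin(np.radians(y+off)),z,y) for y in yaws])
E
python3 -c "
from h import *
o=ctrl.get_obs();print(o['moment'],o['grip_width'])
arc((.516,-.232),.056,[61,57,53,49,45,41])"
```

```text
[-0.15103341  0.60903592 -0.10309185] 0.020004841225856825
now [ 0.4947 -0.2836  0.1303] [1.7996e+02 2.0000e-02 6.5060e+01] w 0.02 t 6.45 F [-2.2 -0.8  6. ]
[-0.001, -0.129, -0.004] 0.071
[0.007, -0.206, -0.004] 0.141
[0.021, -0.283, -0.004] 0.211
[0.04, -0.359, -0.004] 0.28
[0.064, -0.433, -0.004] 0.35
[0.093, -0.506, -0.004] 0.42
```

```bash
python3 -c "
from h import *
arc((.518,-.233),.056,[65,61,57,53,49,45,41])"
```

```text
now [ 0.4947 -0.2836  0.1303] [1.7996e+02 2.0000e-02 6.5060e+01] w 0.02 t 6.45 F [-2.2 -0.8  6. ]
[-0.005, -0.006, -0.004] 0.001
[-0.002, -0.084, -0.004] 0.071
[0.006, -0.162, -0.004] 0.141
[0.02, -0.239, -0.004] 0.211
[0.039, -0.314, -0.004] 0.28
[0.063, -0.389, -0.004] 0.35
[0.092, -0.461, -0.004] 0.42
```

>>> move_arm(targets=[[-1,0,-0.08,0,0,0,0.07],[-1,0.006,-0.16,0,0,0,0.14],[-1,0.02,-0.24,0,0,0,0.21],[-1,0.04,-0.315,0,0,0,0.28],[-1,0.064,-0.39,0,0,0,0.35],[-1,0.092,-0.461,0,0,0,0.42],[-1,0.092,-0.461,0,0,0,0.42],[-1,0.092,-0.461,0,0,0,0.42]], grip_force=12)

```text
time_s: 7.25
ee_pos: [0.4766, -0.2692, 0.1303]
eef_rot: [3.14, -0.002, 0.716]
force: [4.9, 3.0, 3.2]
grip_width: 0.0203
grip_force: 12.1
```

```bash
python3 -c "
from h import *
o=ctrl.get_obs();print(o['moment'],o['grip_width'])
arc((.518,-.233),.056,[41,37,33,29,25,21,17])"
```

```text
[ 0.44227901 -0.70813001 -0.16446591] 0.02027770269372729
now [ 0.4766 -0.2692  0.1303] [ 1.799e+02 -1.100e-01  4.100e+01] w 0.0203 t 7.25 F [4.9 3.  3.2]
[-0.021, -0.003, -0.004] 0.0
[-0.018, -0.081, -0.004] 0.07
[-0.01, -0.159, -0.004] 0.14
[0.003, -0.236, -0.004] 0.209
[0.022, -0.312, -0.004] 0.279
[0.046, -0.386, -0.004] 0.349
[0.076, -0.459, -0.004] 0.419
```

>>> move_arm(targets=[[-1,0.003,-0.08,0,0,0,0.07],[-1,0.01,-0.156,0,0,0,0.14],[-1,0.023,-0.233,0,0,0,0.21],[-1,0.042,-0.31,0,0,0,0.28],[-1,0.066,-0.383,0,0,0,0.35],[-1,0.096,-0.456,0,0,0,0.42],[-1,0.096,-0.456,0,0,0,0.42],[-1,0.096,-0.456,0,0,0,0.42]], grip_force=12)

```text
time_s: 8.05
ee_pos: [0.4659, -0.249, 0.1303]
eef_rot: [3.14, -0.004, 0.296]
force: [10.1, 1.6, -0.7]
grip_width: 0.0204
grip_force: 12.1
```

```bash
python3 -c "
from h import *
o=ctrl.get_obs();print(o['moment'],o['grip_width'])
arc((.518,-.233),.056,[17,12,7,2,-3,-6,-7.7])"
```

```text
[ 0.28856737 -1.68572675 -0.2218305 ] 0.020403439679142953
now [ 0.4659 -0.249   0.1303] [179.9   -0.22  16.94] w 0.0204 t 8.05 F [10.1  1.6 -0.7]
[-0.03, -0.001, -0.003] -0.001
[-0.026, -0.098, -0.003] 0.086
[-0.014, -0.195, -0.003] 0.173
[0.007, -0.291, -0.003] 0.261
[0.037, -0.384, -0.003] 0.348
[0.058, -0.438, -0.003] 0.4
[0.071, -0.469, -0.003] 0.43
```

>>> move_arm(targets=[[-1,0.004,-0.098,0,0,0,0.087],[-1,0.016,-0.195,0,0,0,0.174],[-1,0.037,-0.29,0,0,0,0.261],[-1,0.067,-0.384,0,0,0,0.348],[-1,0.08,-0.42,0,0,0,0.384],[-1,0.08,-0.42,0,0,0,0.384],[-1,0.08,-0.42,0,0,0,0.384]], grip_force=12)

```text
time_s: 8.75
ee_pos: [0.4639, -0.2283, 0.1304]
eef_rot: [3.14, -0.005, -0.088]
force: [12.9, -2.8, -2.3]
grip_width: 0.0199
grip_force: 12.0
```

>>> move_arm(targets=[[-0.4,0,0,0,0,0,0],[-0.4,0,0,0,0,0,0],[-0.4,0,0,0,0,0,0],[-1,0,0,0,0,0,0],[-1,0,0,0,0,0,0],[-1,0,0,0,0,0,0],[-1,0,0,0,0,0,0]], grip_force=4)

```text
time_s: 9.45
ee_pos: [0.462, -0.2279, 0.1297]
eef_rot: [3.142, 0.0, -0.09]
force: [-1.3, -0.9, -0.4]
grip_width: 0.02
grip_force: 4.0
```

```bash
python3 -c "
from h import *
o=ctrl.get_obs();print(o['moment'],o['grip_width'])
arc((.518,-.233),.056,[-5,-7.7])"
```

```text
[-0.1793992   0.31410949 -0.02132696] 0.02002741152702181
now [ 0.462  -0.2279  0.1297] [ 1.80e+02  1.00e-02 -5.17e+00] w 0.02 t 9.45 F [-1.3 -0.9 -0.4]
[0.004, 0.004, -0.017] -0.003
[0.005, -0.049, -0.017] 0.044
```

>>> move_arm(targets=[[-1,0,0,0,0,0,0],[-1,0.001,-0.027,0,0,0,0.022],[-1,0.002,-0.053,0,0,0,0.044],[-1,0.002,-0.053,0,0,0,0.044],[-1,0.002,-0.053,0,0,0,0.044],[-0.4,0.002,-0.053,0,0,0,0.044],[-0.4,0.002,-0.053,0,0,0,0.044],[-1,0.002,-0.053,0,0,0,0.044],[-1,0.002,-0.053,0,0,0,0.044],[-1,0.002,-0.053,0,0,0,0.044],[-1,0.002,-0.053,0,0,0,0.044]], grip_force=12)

```text
time_s: 10.55
ee_pos: [0.4625, -0.2252, 0.1297]
eef_rot: [-3.142, -0.0, -0.134]
force: [0.3, 0.0, 0.1]
grip_width: 0.0202
grip_force: 12.0
```

```bash
python3 -c "
from h import *
o=ctrl.get_obs();print(o['moment'],o['grip_width'])
arc((.5182,-.233),.056,[-7.7])"
```

```text
[ 0.01407814  0.1218769  -0.18165334] 0.020209646109290418
now [ 0.4625 -0.2252  0.1297] [-1.8e+02 -1.0e-02 -7.7e+00] w 0.0202 t 10.55 F [0.3 0.  0.1]
[0.004, 0.005, -0.015] 0.0
```

>>> move_arm(targets=[[-0.3,0,0,0,0,0,0],[-0.3,0,0,0,0,0,0],[-0.3,0,0,-0.8,0,0,0],[0,0,0,-1.8,0,0,0],[0,-3,-4,-2.4,0,0,0],[0,-3,-5.5,-2.4,0,0,0],[0,-3,-5.5,-2.4,0,0,0],[0,-3,-5.5,-2.4,0,0,0],[0,-3,-5.5,-2.4,0,0,0],[0,-3,-5.5,-2.4,0,0,0],[0,-3,-5.5,-2.4,0,0,0]])

```text
time_s: 11.65
ee_pos: [0.3493, 0.0702, 0.2504]
eef_rot: [-3.141, -0.001, -0.131]
force: [0.7, -0.6, 0.4]
grip_width: 0.0471
grip_force: 0.0
```

```bash
cat > look.py <<'E'
from h import *
import sys
def look(tag,ra=(145,350),rb=(180,340)):
    A=np.mean([ctrl.camera("top")[0].astype(float) for _ in range(5)],0)
    B=np.mean([ctrl.camera("scene")[0].astype(float) for _ in range(4)],0)
    np.save(tag+"A.npy",A);np.save(tag+"B.npy",B)
    cv2.imwrite(f"pics/{tag}.png",np.hstack([cv2.resize(x.astype(np.uint8)[y:y+80,c:c+80],None,fx=5,fy=5,interpolation=2) for x,(y,c) in((A,ra),(B,rb))])[:,:,::-1])
look(sys.argv[1])
rows()
off=np.array([-np.cos(np.radians(7.7)),np.sin(np.radians(7.7)),0])
for n in("top","scene"):
    for k,z in(("handle_hole",.1165),("hasp_hole",.1155),("handle_grip",.129),("isolator_axis",.127),("valve_axis",.159),("lever_grip",.159)):
        for r in ctrl.tip_of(n,k)[:1]: print(n,k,round(r["score"],2),np.round(r["point"],1),ray(n,r["point"],z).round(3))
E
python3 look.py l3
```

```text
now [0.3509 0.0666 0.2495] [ 1.7999e+02  3.0000e-02 -7.7800e+00] w 0.0471 t 12.1 F [-0.3 -0.4 -0.2]
top handle_hole 0.63 [377.5 196.7] [ 0.427 -0.203  0.117]
top hasp_hole 0.57 [381.1 199.4] [ 0.417 -0.216  0.115]
top handle_grip 0.64 [384.3 188.1] [ 0.458 -0.227  0.129]
top isolator_axis 0.62 [387.6 170.8] [ 0.526 -0.242  0.127]
top valve_axis 0.67 [408.9 153.7] [ 0.584 -0.318  0.159]
top lever_grip 0.53 [382.4 196.8] [ 0.42  -0.214  0.159]
scene handle_hole 0.68 [354.8 221.7] [ 0.416 -0.22   0.117]
scene hasp_hole 0.96 [357.3 219.9] [ 0.436 -0.214  0.116]
scene handle_grip 0.71 [365.3 213.9] [ 0.477 -0.217  0.129]
scene isolator_axis 0.73 [371.5 213.1] [ 0.504 -0.226  0.127]
scene valve_axis 0.8 [405.1 208.6] [ 0.573 -0.332  0.159]
scene lever_grip 0.4 [393.  201.1] [ 0.598 -0.255  0.159]
```

View pics/l3.png

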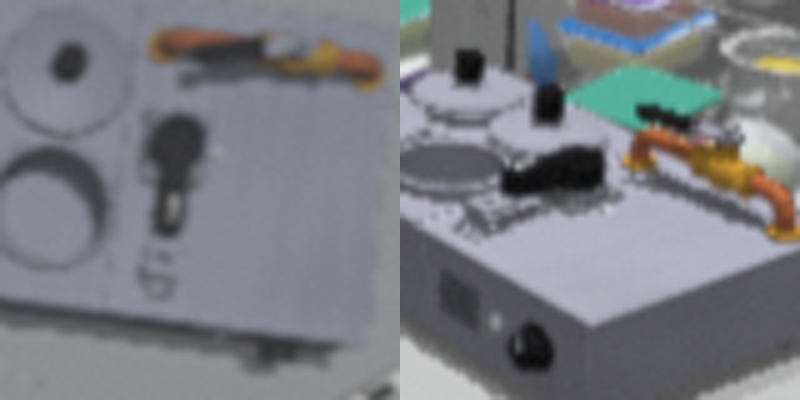

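```bash
python3 -c "
from h import *
for n in('top','scene'):
    P=cloud(n,np.load(n+'_d.npy')).reshape(-1,3)
    for z0,z1 in((.17,.25),(.25,.35),(.35,.6)):
        m=(P[:,2]>z0)&(P[:,2]<z1)&(P[:,1]>-.45)&(P[:,1]<.3)&(P[:,0]>.5)&(P[:,0]<1.2)
        print(n,z0,m.sum(),np.percentile(P[m,0],[0,1,5,20]).round(3) if m.sum() else '')
rows((.574,-.265,.25,91),(.574,-.265,.19,91))"
```

```text
top 0.17 223 [0.571 0.575 1.08  1.083]
top 0.25 297 [1.08  1.08  1.081 1.083]
top 0.35 0 
scene 0.17 383 [1.073 1.075 1.078 1.083]
scene 0.25 700 [1.07  1.074 1.078 1.085]
scene 0.35 1929 [1.071 1.075 1.079 1.085]
now [0.3506 0.0674 0.2497] [-180.     -0.     -7.68] w 0.0467 t 12.7 F [-0.1 -0.5 -0.2]
[5.316, 5.991, -0.006] -1.722
[5.316, 5.991, 1.194] -1.722
```

>>> move_arm(targets=[[0,5.316,5.991,0,0,0,-1.722],[0,5.316,5.991,0,0,0,-1.722],[0,5.316,5.991,0,0,0,-1.722],[0,5.316,5.991,0,0,0,-1.722],[0,5.316,5.991,0,0,0,-1.722],[0,5.316,5.991,0,0,0,-1.722],[0,5.316,5.991,0,0,0,-1.722],[0,5.316,5.991,0,0,0,-1.722],[0,5.316,5.991,0,0,0,-1.722],[0,5.316,5.991,0,0,0,-1.722],[0,5.316,5.991,0,0,0,-1.722],[0,5.316,5.991,0,0,0,-1.722]])

```text
time_s: 13.9
ee_pos: [0.574, -0.2652, 0.2492]
eef_rot: [-3.141, -0.0, 1.594]
force: [1.1, 0.7, 0.1]
grip_width: 0.047
grip_force: 0.0
```

>>> move_arm(targets=[[0,0,0,0,0,0,0],[0,0,0,0,0,0,0]])

```text
time_s: 14.1
ee_pos: [0.574, -0.265, 0.2496]
eef_rot: [-3.141, -0.0, 1.584]
force: [0.8, 0.2, 0.2]
grip_width: 0.0472
grip_force: 0.0
```

```bash
python3 -c "
from h import *
rows((.574,-.265,.191,91))
print(ctrl.tip_of and '')"
```

```text
now [ 0.574  -0.265   0.2496] [-179.99   -0.     90.74] w 0.0472 t 14.1 F [0.8 0.2 0.2]
[-0.0, 0.0, 1.171] -0.004
```

>>> move_arm(targets=[[0,0,0,0.7,0,0,0],[0,0,0,1.17,0,0,0],[0,0,0,1.17,0,0,0],[0,0,0,1.17,0,0,0]])

```text
time_s: 14.5
ee_pos: [0.5742, -0.2651, 0.192]
eef_rot: [3.141, 0.0, 1.586]
force: [1.2, -0.7, 0.9]
grip_width: 0.0469
grip_force: 0.0
```

```bash
python3 -c "
from h import *
rows()
b=np.mean([ctrl.camera('scene')[0].astype(float) for _ in range(4)],0)
cv2.imwrite('pics/s4.png',cv2.resize(b.astype(np.uint8)[165:235,355:435],None,fx=7,fy=7,interpolation=2)[:,:,::-1])
print(proj('scene',[.574,-.265,.191-.014]),proj('scene',[.574,-.265,.159]))"
```

```text
now [ 0.5742 -0.2651  0.192 ] [1.7998e+02 1.0000e-02 9.0860e+01] w 0.0469 t 14.5 F [ 1.2 -0.7  0.9]
[391.56695233 199.23568633] [391.28344695 203.49206936]
```

View pics/s4.png

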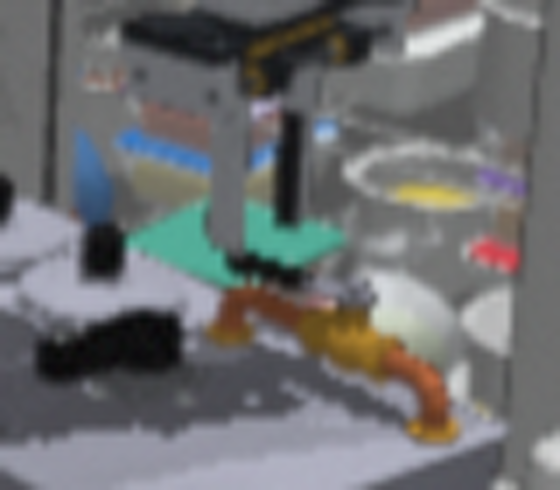

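>>> move_arm(targets=[[0,0,0,0.35,0,0,0],[0,0,0,0.68,0,0,0],[0,0,0,0.68,0,0,0],[-1,0,0,0.68,0,0,0],[-1,0,0,0.68,0,0,0],[-1,0,0,0.68,0,0,0],[-1,0,0,0.68,0,0,0],[-1,0,0,0.68,0,0,0]], grip_force=5)

```text
time_s: 15.5
ee_pos: [0.5747, -0.2653, 0.1583]
eef_rot: [3.139, 0.001, 1.588]
force: [4.4, -0.3, 5.1]
grip_width: 0.019
grip_force: 4.9
```

```bash
python3 -c "
from h import *
rows(); print(ctrl.get_obs()['moment'],ctrl.get_obs()['grip_width'])"
```

```text
now [ 0.5747 -0.2653  0.1583] [1.7986e+02 6.0000e-02 9.0980e+01] w 0.019 t 15.5 F [ 4.4 -0.3  5.1]
[-0.12415468 -0.85215309  0.11215876] 0.019010181987148326
```

>>> move_arm(targets=[[-1,0,0.03,0,0,0,0.09],[-1,0,0.03,0,0,0,0.09],[-1,0,0.03,0,0,0,0.09]], grip_force=5)

```text
time_s: 15.8
ee_pos: [0.5756, -0.2652, 0.158]
eef_rot: [3.141, 0.001, 1.498]
force: [1.1, -0.2, 5.1]
grip_width: 0.0204
grip_force: 5.5
```

```bash
python3 -c "
from h import *
rows(); print(ctrl.get_obs()['moment'],ctrl.get_obs()['grip_width'])"
```

```text
now [ 0.5756 -0.2652  0.158 ] [1.7996e+02 3.0000e-02 8.5820e+01] w 0.0204 t 15.8 F [ 1.1 -0.2  5.1]
[-0.09012651 -0.185868    0.08302549] 0.020405290156977954
```

>>> move_arm(targets=[[-1,0,0,0,0,0,-0.12],[-1,0,0,0,0,0,-0.24],[-1,0,0,0,0,0,-0.24],[-1,0,0,0,0,0,-0.24]], grip_force=6)

```text
time_s: 16.2
ee_pos: [0.5756, -0.2652, 0.1575]
eef_rot: [3.141, 0.001, 1.734]
force: [3.6, -1.5, 3.2]
grip_width: 0.0163
grip_force: 6.1
```

```bash
python3 -c "
from h import *
rows(); print(ctrl.get_obs()['moment'],ctrl.get_obs()['grip_width'])"
```

```text
now [ 0.5756 -0.2652  0.1575] [1.7997e+02 4.0000e-02 9.9370e+01] w 0.0163 t 16.2 F [ 3.6 -1.5  3.2]
[-0.38123865 -0.60922108  0.15974237] 0.016296650057036757
```

```bash
python3 -c "
from h import *
arc((.5859,-.3243),.06,[100,105,110,115,120,125,130,135],0,.158)"
```

```text
now [ 0.5756 -0.2652  0.1575] [1.7997e+02 4.0000e-02 9.9370e+01] w 0.0163 t 16.2 F [ 3.6 -1.5  3.2]
[0.001, -0.002, -0.01] -0.011
[-0.005, -0.106, -0.01] -0.098
[-0.02, -0.21, -0.01] -0.186
[-0.043, -0.312, -0.01] -0.273
[-0.076, -0.411, -0.01] -0.36
[-0.117, -0.508, -0.01] -0.447
[-0.166, -0.6, -0.01] -0.535
[-0.224, -0.688, -0.01] -0.622
```

>>> move_arm(targets=[[-1,0,0,0,0,0,-0.011],[-1,-0.005,-0.106,0,0,0,-0.098],[-1,-0.02,-0.21,0,0,0,-0.186],[-1,-0.043,-0.312,0,0,0,-0.273],[-1,-0.076,-0.411,0,0,0,-0.36],[-1,-0.117,-0.508,0,0,0,-0.447],[-1,-0.166,-0.6,0,0,0,-0.535],[-1,-0.224,-0.688,0,0,0,-0.622],[-1,-0.224,-0.688,0,0,0,-0.622],[-1,-0.224,-0.688,0,0,0,-0.622]], grip_force=12)

```text
time_s: 17.2
ee_pos: [0.544, -0.2828, 0.1576]
eef_rot: [3.142, 0.003, 2.358]
force: [8.4, -7.3, -0.2]
grip_width: 0.0161
grip_force: 12.1
```

```bash
python3 -c "
from h import *
print(ctrl.get_obs()['moment'],ctrl.get_obs()['grip_width'])
arc((.5859,-.3243),.06,[135,140,145,150,155,160,165,168],0,.158)"
```

```text
[-1.47114293 -1.51087727  0.22380712] 0.016081849066846916
now [ 0.544  -0.2828  0.1576] [180.     0.18 135.11] w 0.0161 t 17.2 F [ 8.4 -7.3 -0.2]
[0.02, 0.006, -0.009] 0.002
[0.016, -0.098, -0.009] -0.085
[0.002, -0.202, -0.009] -0.173
[-0.02, -0.304, -0.009] -0.26
[-0.052, -0.404, -0.009] -0.347
[-0.091, -0.501, -0.009] -0.434
[-0.14, -0.594, -0.009] -0.522
[-0.172, -0.648, -0.009] -0.574
```

>>> move_arm(targets=[[-0.45,0,0,0,0,0,0],[-0.45,-0.02,0,0,0,0,0],[-1,-0.02,0,0,0,0,0],[-1,-0.02,0,0,0,0,0],[-1,-0.02,0,0,0,0,0],[-1,-0.024,-0.104,0,0,0,-0.087],[-1,-0.038,-0.208,0,0,0,-0.175],[-1,-0.06,-0.31,0,0,0,-0.262],[-1,-0.09,-0.41,0,0,0,-0.349],[-1,-0.13,-0.507,0,0,0,-0.436],[-1,-0.13,-0.507,0,0,0,-0.436]], grip_force=12)

```text
time_s: 18.3
ee_pos: [0.5303, -0.3047, 0.157]
eef_rot: [3.141, 0.001, 2.798]
force: [3.8, -2.2, -4.2]
grip_width: 0.0158
grip_force: 12.0
```

```bash
python3 -c "
from h import *
print(ctrl.get_obs()['moment'],ctrl.get_obs()['grip_width'])
arc((.5859,-.3243),.06,[160,164,168,170,172,173,174],0,.158)"
```

```text
[-0.43549031 -0.65059193  0.09809982] 0.015771766082476667
now [ 0.5303 -0.3047  0.157 ] [1.7999e+02 4.0000e-02 1.6033e+02] w 0.0158 t 18.3 F [ 3.8 -2.2 -4.2]
[0.021, 0.012, -0.021] 0.006
[0.019, -0.072, -0.021] -0.064
[0.011, -0.156, -0.021] -0.134
[0.004, -0.197, -0.021] -0.169
[-0.003, -0.238, -0.021] -0.204
[-0.008, -0.259, -0.021] -0.221
[-0.013, -0.279, -0.021] -0.239
```

>>> move_arm(targets=[[-1,-0.002,-0.084,0,0,0,-0.07],[-1,-0.01,-0.168,0,0,0,-0.14],[-1,-0.017,-0.21,0,0,0,-0.175],[-1,-0.024,-0.25,0,0,0,-0.21],[-1,-0.03,-0.272,0,0,0,-0.228],[-1,-0.037,-0.295,0,0,0,-0.245],[-1,-0.037,-0.295,0,0,0,-0.245],[-1,-0.037,-0.295,0,0,0,-0.245]], grip_force=12)

```text
time_s: 19.1
ee_pos: [0.5278, -0.3163, 0.1569]
eef_rot: [3.137, 0.0, 3.041]
force: [6.7, 13.9, -0.5]
grip_width: 0.0162
grip_force: 12.1
```

```bash
python3 -c "
from h import *
print(ctrl.get_obs()['moment'],ctrl.get_obs()['grip_width'])
arc((.5859,-.3243),.06,[172.3,174],0,.158)"
```

```text
[ 2.73517382 -1.27836402 -0.17001224] 0.0162396926339305
now [ 0.5278 -0.3163  0.1569] [1.7976e+02 2.0000e-02 1.7423e+02] w 0.0162 t 19.1 F [ 6.7 13.9 -0.5]
[0.028, -0.002, -0.023] 0.034
[0.029, -0.037, -0.023] 0.004
```

>>> move_arm(targets=[[-0.5,0,0,0,0,0,0],[-0.5,0,0.035,0,0,0,0.033],[-0.5,0,0.035,0,0,0,0.033],[-1,0,0.035,0,0,0,0.033],[-1,0,0.035,0,0,0,0.033],[-1,0,0.035,0,0,0,0.033],[-1,0,0.035,0,0,0,0.033],[-1,0,0.035,0,0,0,0.033]], grip_force=4)

```text
time_s: 19.9
ee_pos: [0.5272, -0.3161, 0.1572]
eef_rot: [3.14, -0.0, 3.009]
force: [0.3, 8.2, 1.8]
grip_width: 0.0169
grip_force: 4.0
```

```bash
python3 -c "
from h import *
print(ctrl.get_obs()['moment'],ctrl.get_obs()['grip_width'])
arc((.5859,-.3243),.06,[172.3,174],0,.158)"
```

```text
[ 1.51939552  0.03544609 -0.01621089] 0.01685373623324147
now [ 0.5272 -0.3161  0.1572] [ 1.7989e+02 -3.0000e-02  1.7238e+02] w 0.0169 t 19.9 F [0.3 8.2 1.8]
[0.014, -0.005, -0.016] 0.001
[0.014, -0.04, -0.016] -0.028
```

>>> move_arm(targets=[[-0.5,0,0.03,0,0,0,0],[-0.5,0,0.03,0,0,0,0],[-1,0,0.03,0,0,0,0],[-1,0,0.03,0,0,0,0],[-1,0,0.03,0,0,0,0],[-1,0,0.03,0,0,0,0]], grip_force=4)

```text
time_s: 20.5
ee_pos: [0.5272, -0.3158, 0.1572]
eef_rot: [-3.141, 0.0, 3.008]
force: [-0.4, -0.7, 0.4]
grip_width: 0.0159
grip_force: 4.0
```

>>> move_arm(targets=[[-1,0,0,0,0,0,-0.04],[-1,0,0,0,0,0,-0.04],[-1,0,0,0,0,0,-0.04]], grip_force=4)

```text
time_s: 20.8
ee_pos: [0.5272, -0.3158, 0.1572]
eef_rot: [-3.141, -0.0, 3.047]
force: [-1.5, -1.4, 0.7]
grip_width: 0.0167
grip_force: 4.1
```

>>> move_arm(targets=[[-1,0,0,0,0,0,0.08],[-1,0,0,0,0,0,0.08],[-1,0,0,0,0,0,0.08]], grip_force=4)

```text
time_s: 21.1
ee_pos: [0.5274, -0.3157, 0.1572]
eef_rot: [-3.141, 0.0, 2.969]
force: [1.5, -2.3, -1.4]
grip_width: 0.0161
grip_force: 4.0
```

>>> move_arm(targets=[[-1,0,0,0,0,0,-0.04],[-1,0,-0.03,0,0,0,-0.05],[-1,0,-0.06,0,0,0,-0.06],[-1,0,-0.06,0,0,0,-0.06],[-1,0,-0.06,0,0,0,-0.06]], grip_force=12)

```text
time_s: 21.6
ee_pos: [0.5273, -0.3162, 0.1571]
eef_rot: [3.137, -0.0, 3.03]
force: [1.3, 15.7, 4.0]
grip_width: 0.0157
grip_force: 12.0
```

>>> move_arm(targets=[[-0.4,0,0.04,0,0,0,0],[-0.4,0,0.04,0,0,0,0],[-0.4,0,0.04,-0.9,0,0,0],[0,0,0.04,-1.9,0,0,0],[0,0,0.04,-1.9,0,0,0]])

```text
time_s: 22.1
ee_pos: [0.5283, -0.3178, 0.2594]
eef_rot: [-3.136, 0.009, 3.028]
force: [0.2, -0.1, 0.8]
grip_width: 0.0409
grip_force: 0.0
```

```bash
python3 -c "
from h import *
rows((.35,.067,.25,120))"
```

```text
now [ 0.5283 -0.3178  0.2594] [-179.7     0.54  173.49] w 0.0409 t 22.1 F [ 0.2 -0.1  0.8]
[4.417, 7.243, 0.189] 0.934
```

>>> move_arm(targets=[[0,4.417,7.243,0.189,0,0,0.934],[0,4.417,7.243,0.189,0,0,0.934],[0,4.417,7.243,0.189,0,0,0.934],[0,4.417,7.243,0.189,0,0,0.934],[0,4.417,7.243,0.189,0,0,0.934],[0,4.417,7.243,0.189,0,0,0.934],[0,4.417,7.243,0.189,0,0,0.934],[0,4.417,7.243,0.189,0,0,0.934],[0,4.417,7.243,0.189,0,0,0.934],[0,4.417,7.243,0.189,0,0,0.934],[0,4.417,7.243,0.189,0,0,0.934]])

```text
time_s: 23.2
ee_pos: [0.3487, 0.0684, 0.2428]
eef_rot: [3.141, 0.0, 2.095]
force: [-0.7, -0.3, 0.3]
grip_width: 0.0469
grip_force: 0.0
```

```bash
cat > knobs.py <<'E'
from h import *
def knobs(show=True):
    for nm,z,th in(("top",.145,75),("scene",.137,60)):
        im=ctrl.camera(nm)[0]; g=cv2.cvtColor(im,cv2.COLOR_RGB2GRAY)
        n,l,s,c=cv2.connectedComponentsWithStats((g<th).astype(np.uint8))
        for i in range(1,n):
            w=ray(nm,c[i],z)
            if 18<s[i,4]<60 and s[i,2]<9 and .3<w[0]<.75 and -.45<w[1]<.35: print(nm,s[i][4],c[i].round(1),w.round(4),"rackz",ray(nm,c[i],z-.062).round(4))
    rows()
knobs()
E
python3 look.py l5; python3 knobs.py
```

```text
now [0.3488 0.0679 0.2427] [-179.99   -0.    119.92] w 0.0467 t 23.65 F [-0.2  0.6 -0.4]
top handle_hole 0.66 [384.2 197.8] [ 0.423 -0.228  0.117]
top hasp_hole 0.84 [380.7 197.8] [ 0.423 -0.215  0.115]
top handle_grip 0.47 [382.  187.4] [ 0.461 -0.219  0.129]
top isolator_axis 0.78 [385.6 171.2] [ 0.524 -0.234  0.127]
top valve_axis 0.7 [407.9 152. ] [ 0.591 -0.314  0.159]
top lever_grip 0.68 [403.8 169.4] [ 0.523 -0.297  0.159]
scene handle_hole 0.74 [355.7 218.1] [ 0.442 -0.2    0.117]
scene hasp_hole 0.75 [355.9 218.1] [ 0.444 -0.199  0.116]
scene handle_grip 0.62 [353.8 219. ] [ 0.411 -0.218  0.129]
scene isolator_axis 0.74 [375.7 214.7] [ 0.504 -0.247  0.127]
scene valve_axis 0.97 [401.9 208.7] [ 0.563 -0.324  0.159]
scene lever_grip 0.61 [394.7 208.6] [ 0.544 -0.305  0.159]
top 31 [336.1 153.3] [ 0.5887 -0.0452  0.145 ] rackz [ 0.6068 -0.0484  0.083 ]
top 33 [363.6 157. ] [ 0.5744 -0.1489  0.145 ] rackz [ 0.5918 -0.1567  0.083 ]
top 57 [408.2 167.2] [ 0.5353 -0.3168  0.145 ] rackz [ 0.551 -0.332  0.083]
top 30 [332.8 180.4] [ 0.4839 -0.0322  0.145 ] rackz [ 0.4973 -0.0349  0.083 ]
scene 33 [353.4 192.7] [ 0.5916 -0.0481  0.137 ] rackz [0.7068 0.0568 0.075 ]
scene 27 [333.8 198.4] [ 0.4853 -0.036   0.137 ] rackz [0.5911 0.0699 0.075 ]
scene 36 [369.4 200.1] [ 0.5789 -0.149   0.137 ] rackz [ 0.693 -0.053  0.075]
now [0.3487 0.0683 0.2428] [180.     0.   119.97] w 0.0468 t 24.35 F [ 0.1  0.5 -0.1]
```

View pics/l5.png

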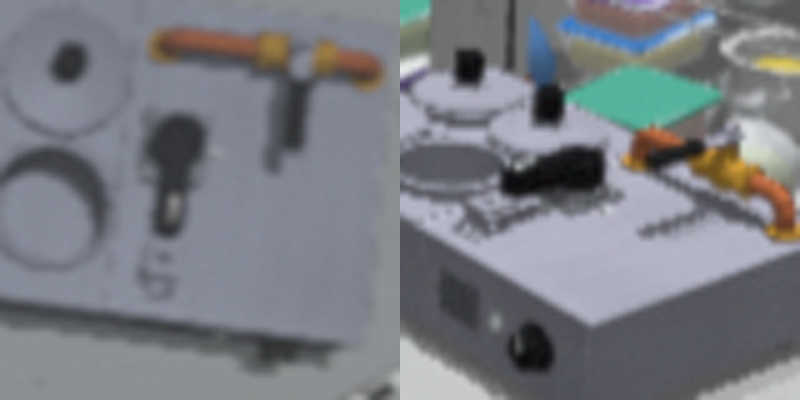

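```bash
cat > rk.py <<'E'
from h import *
from scipy.optimize import minimize
t=np.linspace(0,2*np.pi,120)
def model(x,y,a,rr,ring=True,sq=True):
    L=[]
    for i in(-1,1):
        for j in(-1,1): L.append(np.c_[52.5*i+rr*np.cos(t),52.5*j+rr*np.sin(t)])
    if sq:
        s=np.linspace(-109,109,100)
        for k in(-109,109): L+= [np.c_[s,0*s+k],np.c_[0*s+k,s]]
    p=np.vstack(L)/1000; c,s_=np.cos(a),np.sin(a)
    q=p@np.array([[c,s_],[-s_,c]])+[x,y]
    return np.c_[q,np.full(len(q),.0485)]
def pj(n,P):
    K,R,T=cam(n); q=(P@R.T+T)@K.T; return (q[:,:2]/q[:,2:]).astype(np.float32)
I={}
for n,f in(("top","A.npy"),("scene","B.npy")):
    g=np.load(f).mean(2).astype(np.float32); k=7
    I[n]=cv2.GaussianBlur(cv2.morphologyEx(g,cv2.MORPH_BLACKHAT,np.ones((k,k))),(0,0),.8)
def f(v,ns,rr=46.5,sq=True):
    P=model(*v,rr,sq=sq); s=0
    for n in ns:
        q=pj(n,P); s-=cv2.remap(I[n],q[:,:1],q[:,1:],cv2.INTER_LINEAR).mean()
    return s
for ns in(("top",),("scene",),("top","scene")):
  for sq in(True,False):
    best=min((f((x,y,a),ns,sq=sq),x,y,a) for x in np.arange(.485,.515,.003) for y in np.arange(.185,.22,.003) for a in np.radians([-3,-1.5,0,1.5,3]))
    r=minimize(f,best[1:],args=(ns,46.5,sq),method="Nelder-Mead",options=dict(initial_simplex=np.array(best[1:])+np.array([[0,0,0],[.003,0,0],[0,.003,0],[0,0,.02]])))
    print(ns,sq,r.fun.round(2),r.x[:2].round(4),np.degrees(r.x[2]).round(2))
E
python3 rk.py
```

```text
('top',) True -16.48 [0.491  0.1954] 1.54
('top',) False -15.56 [0.487 0.198] 1.06
('scene',) True -27.69 [0.5013 0.1895] 6.49
('scene',) False -27.52 [0.496 0.196] 4.83
('top', 'scene') True -43.02 [0.4923 0.1929] 1.95
('top', 'scene') False -42.02 [0.488 0.198] 1.3
```

```bash
cat > rk2.py <<'E'
from rk import *
from scipy.spatial import cKDTree
for n in("top","scene"):
    P=cloud(n,np.load(n+"_d.npy")); m=(abs(P[...,2]-.048)<.012)&(abs(P[...,0]-.497)<.13)&(abs(P[...,1]-.2)<.13)
    v,u=np.where(m); Q=np.array([ray(n,p,.0485)[:2] for p in zip(u,v)])
    print(n,len(Q),Q.min(0).round(4),Q.max(0).round(4),np.median(P[m][:,2]))
    if len(Q)<20: continue
    for rr in(46.5,47):
        def c(w):
            T=cKDTree(model(*w,rr)[:,:2]); d=T.query(Q)[0]; return np.minimum(d,.008).mean()
        b=min((c(x0),x0) for x0 in [(x,y,a) for x in(.488,.493,.498,.503) for y in(.193,.198,.203,.208) for a in(-.03,0,.03)])[1]
        r=minimize(c,b,method="Nelder-Mead",options=dict(initial_simplex=np.array(b)+np.array([[0,0,0],[.003,0,0],[0,.003,0],[0,0,.02]])))
        print(n,rr,r.fun.round(4),r.x.round(4))
E
python3 rk2.py | grep -v "('"
```

```text
top 861 [0.3852 0.0897] [0.6089 0.3159] 0.0478805263747124
top 46.5 0.0027 [0.4992 0.2032 0.0298]
top 47 0.0026 [0.4992 0.2032 0.0298]
scene 371 [0.3748 0.0661] [0.6054 0.3025] 0.04535066255403679
scene 46.5 0.0039 [0.4958 0.1948 0.026 ]
scene 47 0.0039 [0.4956 0.1944 0.0273]
```

```bash
python3 -c "
from h import *
rows((.485,-.033,.2,90),(.485,-.033,.137,90))"
```

```text
now [0.3487 0.0683 0.2428] [180.     0.   119.97] w 0.0468 t 24.35 F [ 0.1  0.5 -0.1]
[-3.117, 1.35, 0.855] 0.523
[-3.117, 1.35, 2.115] 0.523
```

>>> move_arm(targets=[[0.1,-3.117,1.35,0.4,0,0,0.523],[0.1,-3.117,1.35,0.4,0,0,0.523],[0.1,-3.117,1.35,0.4,0,0,0.523],[0.1,-3.117,1.35,0.855,0,0,0.523],[0.1,-3.117,1.35,1.5,0,0,0.523],[0.1,-3.117,1.35,2.11,0,0,0.523],[0.1,-3.117,1.35,2.11,0,0,0.523],[-1,-3.117,1.35,2.11,0,0,0.523],[-1,-3.117,1.35,2.11,0,0,0.523],[-1,-3.117,1.35,2.11,0,0,0.523],[-1,-3.117,1.35,2.11,0,0,0.523],[-1,-3.117,1.35,2.11,0,0,0.523]], grip_force=20)

```text
time_s: 25.55
ee_pos: [0.4864, -0.0331, 0.1389]
eef_rot: [3.137, 0.001, 1.571]
force: [5.9, -1.2, 3.9]
grip_width: 0.0263
grip_force: 20.0
```

```bash
python3 -c "
from h import *
rows((.485,-.033,.235,90),(.447,.1475,.235,90))"
```

```text
now [ 0.4864 -0.0331  0.1389] [1.7973e+02 3.0000e-02 9.0000e+01] w 0.0263 t 25.55 F [ 5.9 -1.2  3.9]
[0.003, -0.029, -1.922] 0.0
[3.613, -0.789, -1.922] 0.0
```

>>> move_arm(targets=[[0,0,0.03,0,0,0,0],[0,0,0.03,0,0,0,0.7],[0,0,0.03,0,0,0,1.571],[0,0,0.03,0,0,0,1.571],[0,0,0.03,0,0,0,1.571],[0,0,0.03,0,0,0,1.571],[0,0,0.03,0,0,0,1.571],[0,0,0.03,0,0,0,1.571],[0,0,0.03,0,0,0,1.571],[0,0,0.03,0,0,0,1.571],[0,0,0.03,0,0,0,1.571],[0,0,0.03,0,0,0,1.571]])

```text
time_s: 26.75
ee_pos: [0.4865, -0.033, 0.1376]
eef_rot: [3.142, -0.0, -0.006]
force: [-0.2, 0.9, -0.0]
grip_width: 0.047
grip_force: 0.0
```

>>> move_arm(targets=[[0,0,0,0,0,0,0],[0,0,0,0,0,0,0],[-1,0,0,0,0,0,0],[-1,0,0,0,0,0,0],[-1,0,0,0,0,0,0],[-1,0,0,0,0,0,0],[-1,0,0,0,0,0,0]], grip_force=20)

```text
time_s: 27.45
ee_pos: [0.4865, -0.033, 0.1373]
eef_rot: [3.142, -0.0, 0.0]
force: [0.2, 0.2, -0.1]
grip_width: 0.0267
grip_force: 20.0
```

```bash
python3 -c "
from h import *
rows((.485,-.033,.235,0),(.447,.1475,.235,0))"
```

```text
now [ 0.4865 -0.033   0.1373] [180.  -0.   0.] w 0.0267 t 27.45 F [ 0.2  0.2 -0.1]
[-0.031, -0.001, -1.955] 0.0
[-0.791, -3.611, -1.955] 0.0
```

>>> move_arm(targets=[[-1,0,0,-0.6,0,0,0],[-1,0,0,-1.4,0,0,0],[-1,0,0,-1.955,0,0,0],[-1,-0.4,-0.9,-1.955,0,0,0],[-1,-0.6,-1.8,-1.955,0,0,0],[-1,-0.791,-2.7,-1.955,0,0,0],[-1,-0.791,-3.611,-1.955,0,0,0],[-1,-0.791,-3.611,-1.955,0,0,0],[-1,-0.791,-3.611,-1.955,0,0,0]])

```text
time_s: 28.35
ee_pos: [0.4467, 0.1481, 0.2347]
eef_rot: [3.141, 0.001, 0.002]
force: [0.4, -0.4, -1.0]
grip_width: 0.0267
grip_force: 20.0
```

```bash
python3 -c "
from h import *
rows((.447,.1475,.1,0),(.447,.1475,.086,0))
b=save('scene','s6.png')[0]; a=save('top','t6.png')[0]
cv2.imwrite('pics/s6c.png',cv2.resize(b[165:240,255:375],None,fx=6,fy=6,interpolation=2)[:,:,::-1])"
```

```text
now [0.4467 0.1481 0.2347] [1.7998e+02 4.0000e-02 1.1000e-01] w 0.0267 t 28.35 F [ 0.4 -0.4 -1. ]
[0.006, 0.012, 2.694] 0.002
[0.006, 0.012, 2.974] 0.002
```

View pics/s6c.png

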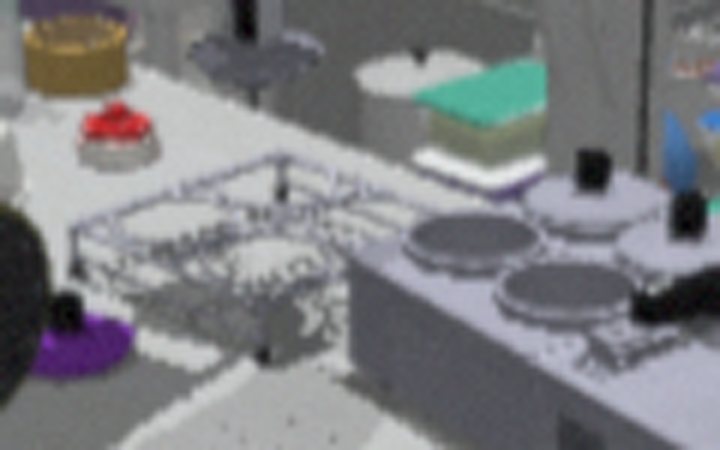

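>>> move_arm(targets=[[-1,0,0,0.8,0,0,0],[-1,0,0,1.6,0,0,0],[-1,0,0,2.4,0,0,0],[-1,0,0,2.8,0,0,0],[-1,0,0,2.9,0,0,0],[-1,0,0,3.0,0,0,0],[-1,0,0,3.05,0,0,0],[-1,0,0,3.05,0,0,0]])

```text
time_s: 29.25
ee_pos: [0.4474, 0.1474, 0.0832]
eef_rot: [-3.141, -0.001, -0.0]
force: [-0.3, 0.7, -1.7]
grip_width: 0.0264
grip_force: 20.0
```

>>> move_arm(targets=[[-1,0,0,0.06,0,0,0],[-1,0,0,0.1,0,0,0],[-1,0,0,0.13,0,0,0],[-1,0,0,0.13,0,0,0],[-1,0,0,0.13,0,0,0]])

```text
time_s: 29.75
ee_pos: [0.447, 0.1476, 0.0761]
eef_rot: [-3.142, -0.0, -0.0]
force: [-1.0, -1.0, -0.8]
grip_width: 0.0264
grip_force: 20.0
```

>>> move_arm(targets=[[-1,0,0,0.03,0,0,0],[-1,0,0,0.03,0,0,0],[-0.2,0,0,0.03,0,0,0],[-0.2,0,0,0.03,0,0,0],[0,0,0,-0.6,0,0,0],[0,0,0,-2,0,0,0],[0,0,0,-2,0,0,0],[0,0,0,-2,0,0,0]])

```text
time_s: 30.55
ee_pos: [0.4481, 0.1479, 0.1787]
eef_rot: [-3.14, -0.005, -0.0]
force: [0.3, -0.2, -0.5]
grip_width: 0.0468
grip_force: 0.0
```

```bash
python3 knobs.py; python3 -c "
from h import *
rows((.590,-.0465,.2,0),(.590,-.0465,.137,0))"
```

```text
top 32 [336.2 153.3] [ 0.5886 -0.0455  0.145 ] rackz [ 0.6067 -0.0488  0.083 ]
top 33 [363.6 157. ] [ 0.5744 -0.1489  0.145 ] rackz [ 0.5918 -0.1567  0.083 ]
top 55 [408.2 167.1] [ 0.5358 -0.3167  0.145 ] rackz [ 0.5515 -0.3319  0.083 ]
scene 46 [294.2 174.3] [0.561  0.3084 0.137 ] rackz [0.6735 0.4447 0.075 ]
scene 33 [353.3 192.6] [ 0.5919 -0.0469  0.137 ] rackz [0.7071 0.0581 0.075 ]
scene 36 [369.4 200.1] [ 0.5789 -0.149   0.137 ] rackz [ 0.693 -0.053  0.075]
scene 31 [298.  202.7] [0.348  0.0318 0.137 ] rackz [0.4418 0.1437 0.075 ]
now [0.4467 0.1475 0.1753] [ 1.7999e+02  3.0000e-02 -1.0000e-02] w 0.0472 t 30.65 F [-0.8  0.4 -1.2]
now [0.4467 0.1475 0.1753] [ 1.7999e+02  3.0000e-02 -1.0000e-02] w 0.0472 t 30.65 F [-0.8  0.4 -1.2]
[2.866, 3.879, -0.493] -0.0
[2.866, 3.879, 0.767] -0.0
```

>>> move_arm(targets=[[0,0,0,-1.2,0,0,0],[0,0.7,0.9,-1.2,0,0,0],[0,1.4,1.8,-1.2,0,0,0],[0,2.1,2.7,-1.2,0,0,0],[0,2.866,3.879,-0.6,0,0,0],[0,2.866,3.879,0,0,0,0],[0,2.866,3.879,0.767,0,0,0],[0,2.866,3.879,0.767,0,0,0],[0,2.866,3.879,0.767,0,0,0],[-1,2.866,3.879,0.767,0,0,0],[-1,2.866,3.879,0.767,0,0,0],[-1,2.866,3.879,0.767,0,0,0]])

```text
time_s: 31.85
ee_pos: [0.5901, -0.0462, 0.1376]
eef_rot: [3.142, 0.0, 0.0]
force: [-0.1, -0.1, -0.5]
grip_width: 0.0266
grip_force: 20.0
```

>>> move_arm(targets=[[-1,0,0,0,0,0,0],[-1,0,0,0,0,0,0]])

```text
time_s: 32.05
ee_pos: [0.5902, -0.0463, 0.1376]
eef_rot: [-3.142, 0.0, -0.0]
force: [0.1, -0.7, -2.2]
grip_width: 0.0263
grip_force: 20.0
```

```bash
python3 -c "
from h import *
rows((.590,-.0465,.235,0),(.552,.1505,.235,0))"
```

```text
now [ 0.5902 -0.0463  0.1376] [-180.    0.   -0.] w 0.0263 t 32.05 F [ 0.1 -0.7 -2.2]
[-0.003, 0.004, -1.947] -0.0
[-0.763, -3.936, -1.947] -0.0
```

>>> move_arm(targets=[[-1,0,0,-0.6,0,0,0],[-1,0,0,-1.4,0,0,0],[-1,0,0,-1.947,0,0,0],[-1,-0.2,-0.9,-1.947,0,0,0],[-1,-0.4,-1.8,-1.947,0,0,0],[-1,-0.6,-2.7,-1.947,0,0,0],[-1,-0.763,-3.6,-1.947,0,0,0],[-1,-0.763,-3.936,-1.947,0,0,0],[-1,-0.763,-3.936,-1.6,0,0,0],[-1,-0.763,-3.936,-0.8,0,0,0],[-1,-0.763,-3.936,0,0,0,0],[-1,-0.763,-3.936,0.6,0,0,0]])

```text
time_s: 33.25
ee_pos: [0.5516, 0.1498, 0.1053]
eef_rot: [3.141, 0.002, -0.0]
force: [1.3, 1.0, -1.7]
grip_width: 0.0269
grip_force: 20.0
```

>>> move_arm(targets=[[-1,0,0,0.2,0,0,0],[-1,0,0,0.4,0,0,0],[-1,0,0,0.47,0,0,0],[-1,0,0,0.5,0,0,0],[-1,0,0,0.5,0,0,0]])

```text
time_s: 33.75
ee_pos: [0.5526, 0.1504, 0.0835]
eef_rot: [-3.141, -0.001, -0.0]
force: [-0.2, 0.2, -0.9]
grip_width: 0.0267
grip_force: 20.0
```

>>> move_arm(targets=[[-1,0,0,0.06,0,0,0],[-1,0,0,0.1,0,0,0],[-1,0,0,0.15,0,0,0],[-1,0,0,0.16,0,0,0],[-1,0,0,0.16,0,0,0]])

```text
time_s: 34.25
ee_pos: [0.5523, 0.1504, 0.0754]
eef_rot: [-3.142, -0.001, -0.0]
force: [-5.1, -0.4, 7.5]
grip_width: 0.0264
grip_force: 20.0
```

>>> move_arm(targets=[[-0.2,0,0,0,0,0,0],[-0.2,0,0,0,0,0,0],[0,0,0,-0.6,0,0,0],[0,0,0,-2,0,0,0],[0,0,0,-3.1,0,0,0],[0,0,0,-3.1,0,0,0],[0,0,0,-3.1,0,0,0]])

```text
time_s: 34.95
ee_pos: [0.5533, 0.1506, 0.2337]
eef_rot: [-3.14, -0.007, -0.0]
force: [-0.9, -0.7, -0.5]
grip_width: 0.0472
grip_force: 0.0
```

```bash
python3 knobs.py; python3 -c "
from h import *
rows((.5765,-.149,.23,0),(.5765,-.149,.137,0))"
```

```text
top 19 [257.5 125.3] [0.6977 0.2537 0.145 ] rackz [0.7205 0.2636 0.083 ]
top 32 [363.5 157.1] [ 0.5741 -0.1487  0.145 ] rackz [ 0.5914 -0.1565  0.083 ]
top 46 [408.4 167.4] [ 0.5349 -0.3174  0.145 ] rackz [ 0.5505 -0.3326  0.083 ]
scene 24 [315.7 196.4] [0.446  0.0322 0.137 ] rackz [0.5484 0.1441 0.075 ]
scene 38 [369.3 200.1] [ 0.5784 -0.1493  0.137 ] rackz [ 0.6924 -0.0533  0.075 ]
scene 31 [298.1 202.8] [0.348  0.0309 0.137 ] rackz [0.4418 0.1428 0.075 ]
now [0.552  0.1504 0.2292] [ 1.8e+02  1.0e-02 -1.0e-02] w 0.0474 t 35.05 F [-0.8 -0.1 -0.4]
now [0.552  0.1504 0.2292] [ 1.8e+02  1.0e-02 -1.0e-02] w 0.0474 t 35.05 F [-0.8 -0.1 -0.4]
[0.491, 5.987, -0.016] -0.0
[0.491, 5.987, 1.844] -0.0
```

>>> move_arm(targets=[[0,0.1,0.9,0,0,0,0],[0,0.2,1.8,0,0,0,0],[0,0.3,2.7,0,0,0,0],[0,0.4,3.6,0,0,0,0],[0,0.491,4.5,0,0,0,0],[0,0.491,5.4,0,0,0,0],[0,0.491,5.987,0,0,0,0],[0,0.491,5.987,0.5,0,0,0],[0,0.491,5.987,1.2,0,0,0],[0,0.491,5.987,1.844,0,0,0],[0,0.491,5.987,1.844,0,0,0],[0,0.491,5.987,1.844,0,0,0]])

```text
time_s: 36.25
ee_pos: [0.5759, -0.1488, 0.1357]
eef_rot: [-3.141, 0.003, -0.0]
force: [-0.1, 0.4, 0.4]
grip_width: 0.0468
grip_force: 0.0
```

>>> move_arm(targets=[[-1,0,0,0,0,0,0],[-1,0,0,0,0,0,0],[-1,0,0,0,0,0,0],[-1,0,0,0,0,0,0]])

```text
time_s: 36.65
ee_pos: [0.5767, -0.149, 0.1377]
eef_rot: [3.141, -0.0, -0.0]
force: [-0.1, -0.4, 0.8]
grip_width: 0.0266
grip_force: 20.0
```

```bash
python3 -c "
from h import *
rows((.5765,-.149,.235,0),(.549,.2545,.235,0))"
```

```text
now [ 0.5767 -0.149   0.1377] [ 1.7999e+02 -2.0000e-02 -1.0000e-02] w 0.0266 t 36.65 F [-0.1 -0.4  0.8]
[-0.004, -0.0, -1.946] -0.0
[-0.555, -8.07, -1.946] -0.0
```

>>> move_arm(targets=[[-1,0,0,-0.6,0,0,0],[-1,0,0,-1.4,0,0,0],[-1,0,0,-1.946,0,0,0],[-1,-0.1,-0.9,-1.946,0,0,0],[-1,-0.2,-1.8,-1.946,0,0,0],[-1,-0.3,-2.7,-1.946,0,0,0],[-1,-0.4,-3.6,-1.946,0,0,0],[-1,-0.5,-4.5,-1.946,0,0,0],[-1,-0.574,-5.4,-1.946,0,0,0],[-1,-0.574,-6.3,-1.946,0,0,0],[-1,-0.574,-7.2,-1.946,0,0,0],[-1,-0.574,-8.07,-1.946,0,0,0]])

```text
time_s: 37.85
ee_pos: [0.5475, 0.2565, 0.2348]
eef_rot: [3.142, -0.0, 0.0]
force: [-0.4, -0.7, -0.3]
grip_width: 0.0263
grip_force: 20.0
```

>>> move_arm(targets=[[-1,0,0,0,0,0,0],[-1,0,0,0,0,0,0]])

```text
time_s: 38.05
ee_pos: [0.5477, 0.2551, 0.2343]
eef_rot: [3.141, 0.001, 0.001]
force: [-0.6, -0.0, -1.7]
grip_width: 0.0265
grip_force: 20.0
```

```bash
python3 -c "
from h import *
rows((.548,.2545,.0835,0))"
```

```text
now [0.5477 0.2551 0.2343] [1.7998e+02 4.0000e-02 8.0000e-02] w 0.0265 t 38.05 F [-0.6 -0.  -1.7]
[0.007, 0.011, 3.017] 0.001
```

>>> move_arm(targets=[[-1,0,0,0.8,0,0,0],[-1,0,0,1.6,0,0,0],[-1,0,0,2.4,0,0,0],[-1,0,0,2.8,0,0,0],[-1,0,0,2.9,0,0,0],[-1,0,0,3.0,0,0,0],[-1,0,0,3.03,0,0,0],[-1,0,0,3.03,0,0,0]])

```text
time_s: 38.85
ee_pos: [0.5485, 0.2544, 0.0843]
eef_rot: [-3.141, -0.001, -0.0]
force: [0.4, 0.1, -1.3]
grip_width: 0.0266
grip_force: 20.0
```

>>> move_arm(targets=[[-1,0,0,0.06,0,0,0],[-1,0,0,0.1,0,0,0],[-1,0,0,0.15,0,0,0],[-1,0,0,0.16,0,0,0],[-1,0,0,0.16,0,0,0]])

```text
time_s: 39.35
ee_pos: [0.5482, 0.2546, 0.0756]
eef_rot: [-3.141, -0.001, -0.0]
force: [0.4, -0.2, 3.1]
grip_width: 0.0262
grip_force: 20.0
```

Seated; release, retreat clear, and look at everything.

>>> move_arm(targets=[[-0.2,0,0,0,0,0,0],[-0.2,0,0,0,0,0,0],[0,0,0,-0.6,0,0,0],[0,0,0,-2,0,0,0],[0,0,0,-3.1,0,0,0],[0,-1,-0.5,-3.5,0,0,0],[0,-2,-0.5,-3.5,0,0,0],[0,-3,-2.6,-3.5,0,0,0],[0,-4,-3.6,-3.5,0,0,0],[0,-5,-4.2,-3.5,0,0,0],[0,-5.2,-4.2,-3.5,0,0,0],[0,-5.2,-4.2,-3.5,0,0,0]])

```text
time_s: 40.55
ee_pos: [0.2932, 0.4597, 0.2501]
eef_rot: [3.141, 0.0, -0.0]
force: [0.9, -0.6, -0.3]
grip_width: 0.0471
grip_force: 0.0
```

```bash
python3 -c "
from h import *
rows()
a,da=ctrl.camera('top'); b=np.mean([ctrl.camera('scene')[0].astype(float) for _ in range(4)],0).astype(np.uint8)
P=cloud('top',da)
for x,y in((.447,.1475),(.552,.1505),(.5482,.2546)):
    m=(np.hypot(P[...,0]-x,P[...,1]-y)<.045)&(P[...,2]>.045)&(P[...,2]<.068); Q=P[m]
    print(m.sum(),np.median(Q,0).round(4),np.linalg.lstsq(np.c_[Q[:,:2]-[x,y],np.ones(len(Q))],Q[:,2],rcond=None)[0].round(3))
cv2.imwrite('pics/end.png',np.hstack([cv2.resize(a[110:290,220:430],(400,343)),cv2.resize(b[165:240,255:345],(400,343),interpolation=2)])[:,:,::-1])"; python3 knobs.py
```

```text
now [0.2932 0.4597 0.2501] [ 1.7999e+02  1.0000e-02 -1.0000e-02] w 0.0471 t 40.55 F [ 0.9 -0.6 -0.3]
356 [0.4445 0.1448 0.0561] [-0.012  0.012  0.056]
351 [0.5486 0.1468 0.0556] [0.013 0.009 0.056]
349 [0.5445 0.2508 0.056 ] [0.005 0.024 0.056]
top 43 [408.3 167.4] [ 0.5349 -0.3172  0.145 ] rackz [ 0.5505 -0.3324  0.083 ]
top 29 [285.6 166.8] [0.5357 0.1448 0.145 ] rackz [0.5514 0.1499 0.083 ]
top 27 [258.9 168.4] [0.529  0.2441 0.145 ] rackz [0.5444 0.2536 0.083 ]
top 23 [285.9 193.8] [0.4328 0.142  0.145 ] rackz [0.444 0.147 0.083]
scene 21 [299.8 190.3] [0.4432 0.1311 0.137 ] rackz [0.5454 0.2517 0.075 ]
scene 20 [315.5 196. ] [0.4486 0.0361 0.137 ] rackz [0.5512 0.1483 0.075 ]
scene 29 [298.1 202.4] [0.3506 0.0341 0.137 ] rackz [0.4446 0.1462 0.075 ]
now [0.2959 0.458  0.2501] [ 1.7999e+02 -0.0000e+00 -1.0000e-01] w 0.0471 t 40.9 F [ 0.5 -0.5 -0.1]
```

View pics/end.png

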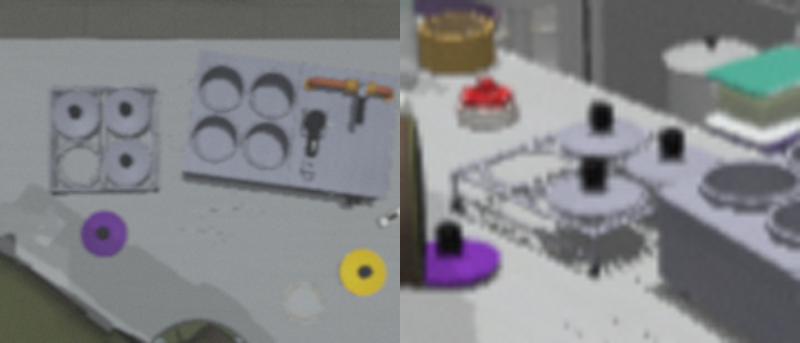

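```bash
python3 -c "
from h import *
print(ctrl.hand_in())"
```

```text
the job is handed in; nothing more can be done
None
```

I handed the job in after about 41 s of robot time. The isolator is at OFF, with its padlock hole over the hasp hole to within about 1 mm (estimated from the grip and arm readings, since the cameras are too coarse to confirm it). The feed valve was then shut to its end stop. All three lids present are flat in separate rack rings; the box, timer, flask and the purple and yellow look-alikes were left alone.

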